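# Make up the furnace carrier with three covered crucibles

## Robot

A 6-joint arm with a two-finger parallel gripper is mounted at the origin on a cart in front of the work surface, level with it; the furniture and walls round the work are solid. World frame = base frame: x ahead of the robot, y to its left, z up, the work surface at z = 0. Lengths are in m, angles in degrees, forces in N, time in s.
With the tool pointing down it reaches from about 0.3 to 0.75 m from the base axis. Payload 8.5 kg.
Tool frame: the origin (TCP) lies between the finger pads; the fingertips stand 19 mm ahead of it and the grasp point (between the pads) is the TCP; z points along the fingers, y is the direction in which the jaws open and shut (so a half turn about z gives the same grasp; the last joint's range is limited). The gripper opens to 85 mm and grips with 20 to 120 N. Pads are 22 mm wide; open, the fingers measure 114 mm over their backs; the gripper's body (76 mm by 85 mm) begins 54 mm behind the grasp point. The pads swing forward as they close: fully open they stand 13 mm farther back than shut.
Start: joints at [-77.768, 21.807, 74.336, -0, 83.858, -12.336], TCP at [0.229, -0.5, 0.25] pointing down, gripper open.
Joint ranges: [-178.18, 178.18], [-50.72, 133.34], [12.68, 142.11], [-81.47, 261.47], [9.98, 163.14], [-165.26, 165.26]. Speed limits (degrees/s): [136.94, 136.94, 180, 180, 180, 180].

## Interface

Orientations are given as a 3x3 rotation matrix whose columns are the frame's x, y, z axes.
In Python, from rig import env gives the robot as it stands.
- The arm moves only by the shell command python3 -m pendant 'ROWS' [OPENING] [FORCE]. ROWS is JSON, a list of rows, each a list of 2 entries, a list of its own where there are three numbers: the shift along the tool's x, y, z scaled (see below), then the turn, a rotation vector about the tool's x, y, z scaled (see below). A call has 1 to 20 rows; each row shifts and turns the commanded pose from where the row before left it, along the tool's axes as they then stand; what a row does not reach is not made up. The controller multiplies each number of a shift by 0.1 m and each number of a turn by pi/2 rad. A row lasts 1/8 s, in which the tool goes at most 62.5 mm and 10.7 degrees, less where a joint would pass 70% of its speed; a pose out of reach is approached as far as the arm can. A call with a number of a shift or a turn outside -1 to 1 is refused whole. A call with a gripper value outside its range is refused whole. OPENING is the gripper command: -1 is shut, 1 is fully open, values between are in proportion, set as the call begins (- or left out, the last holds). The fingers move at their own pace and stop on an object; FORCE is the grip in N (left out, the last holds). Time passes only in rows, so rows that do not move let the fingers close. It gives the time, the measured TCP pose, the force and the opening at its end, in the units of the state.
- env.observe(): the state, without advancing time (a new reading comes with each control period).
- env.get_image(name): name is "scene" or "top" or "wrist"; returns a dict with "image" (400x640x3 uint8, red, green, blue), "K" (3x3 intrinsics, pixels), "distortion" ([k1, k2, p1, p2, k3] as OpenCV has them; the pictures are not rectified), "R" (3x3) and "t" (3): a world point X has camera coordinates R X + t. Camera axes: x right, y down, z forward; pixel columns grow to the right and rows downward; lengths in m; the calibration is good to about 2 mm. A picture is of the moment at which its call begins. There is no depth.
- env.close_job(): hands the job in, once; it reports no verdict.
The state is a dict: "time_s": time; "q": joint angles; "qvel": joint speeds; "joint_efforts": joint torques, N m; "position": TCP position; "tool_rot": TCP orientation; "ft_force": force on the tool from outside, world axes, zero at the start; "wrist_torque": the same for the moment, N m; "grip_width": finger opening in m.
Only numpy, scipy, OpenCV 4.12 (cv2) and the standard library are available. Lean on these libraries where they do the work, as an engineer would, in place of code of your own. Each camera call takes 0.05 s, during which the arm holds its last target.

## Task

Make up the crucible carrier for the furnace: stand the two small crucibles from the bench mat upright in its two empty cells, beside the small crucible already in it, and then cover all three squarely with the three small lids. The larger crucible, the larger lid and the aluminium weighing dish are not for this run: leave them where they are.

Things in the scene. Friction and masses are not known exactly. Their poses are not given: they have to be found in the camera images.
- carrier: steel strip tray, fixed: a row of three open 52 mm square cells. 56 (its x) by 164 mm (its y), with an 18 mm wire loop at each end, 12 mm high. Origin: underside centre, on the bench. Cell centres x = 0, y = -54, 0, +54 mm; floors 6 mm, tops of the 2 mm walls 14 mm above the bench (a crucible shows 20 mm above them). Any yaw. Cell y = -54 already holds crucible_1, the others are empty.
- crucible_1: small white porcelain crucible, open, tapered: 37 mm across the rim, 24 mm across the foot, 28 mm high, rim wall about 3 mm, 22 g. Origin: centre of its underside; z is its upright axis. It stands already in an end cell of the carrier, uncovered.
- crucible_2: small white porcelain crucible, open, tapered: 37 mm across the rim, 24 mm across the foot, 28 mm high, rim wall about 3 mm, 22 g. Origin: centre of its underside; z is its upright axis. Stands on the grey bench mat (z = 0).
- crucible_3: small white porcelain crucible, open, tapered: 37 mm across the rim, 24 mm across the foot, 28 mm high, rim wall about 3 mm, 22 g. Origin: centre of its underside; z is its upright axis. Stands on the grey bench mat (z = 0).
- lid_1: small white porcelain lid, 40 mm across, flat underneath; a low cone, 7 mm high at the centre, where a round knob 12 mm across and 7 mm tall rises (14 mm in all), 12 g. Lies on the grey mat (z = 0), knob up. Origin: centre of its underside. Any small lid fits any small crucible: it rests on the rim, 28 mm above the crucible's underside.
- lid_2: small white porcelain lid, 40 mm across, flat underneath; a low cone, 7 mm high at the centre, where a round knob 12 mm across and 7 mm tall rises (14 mm in all), 12 g. Lies on the grey mat (z = 0), knob up. Origin: centre of its underside. Any small lid fits any small crucible: it rests on the rim, 28 mm above the crucible's underside.
- lid_3: small white porcelain lid, 40 mm across, flat underneath; a low cone, 7 mm high at the centre, where a round knob 12 mm across and 7 mm tall rises (14 mm in all), 12 g. Lies on the grey mat (z = 0), knob up. Origin: centre of its underside. Any small lid fits any small crucible: it rests on the rim, 28 mm above the crucible's underside.
- large_crucible: look-alike that stays: a larger porcelain crucible, 56 mm across the rim, 34 mm across the foot, 42 mm high, standing on the bench. Origin: centre of its underside.
- large_lid: look-alike that stays: a larger porcelain lid, 60 mm across, knob 16 mm across, 19 mm high in all, flat on the bench. Origin: centre of its underside.
- weigh_dish: look-alike that stays: a shallow aluminium weighing dish, 59 mm across, 13 mm high, on the bench. Origin: centre of its underside.
Mind the look-alikes: they are no part of the job. What is shaped like the crucible_3 but pink is not meant.

How it is judged (in metres and radians):
At the end, for the whole second after the job is handed in: All three small crucibles stand upright (0.1 rad) on the carrier's cell floors; each carries one small lid, flat on its rim and centred within 8 mm; all released and at rest; the large crucible, large lid and weighing dish within 30 mm of where they stood (x of crucible_1 in the frame of carrier between -0.016 and 0.016 m and y of crucible_1 in the frame of carrier between -0.07 and 0.07 m and z of crucible_1 in the frame of carrier between 0.002 and 0.01 m and angle between each of crucible_1, crucible_2, crucible_3's own z axis and vertical below 0.1 rad and linear speed of each of crucible_1, crucible_2, crucible_3, lid_1, lid_2, lid_3 below 0.02 m/s and x of crucible_2 in the frame of carrier between -0.016 and 0.016 m and y of crucible_2 in the frame of carrier between -0.07 and 0.07 m and z of crucible_2 in the frame of carrier between 0.002 and 0.01 m and x of crucible_3 in the frame of carrier between -0.016 and 0.016 m and y of crucible_3 in the frame of carrier between -0.07 and 0.07 m and z of crucible_3 in the frame of carrier between 0.002 and 0.01 m and ((horizontal distance between lid_1 and crucible_1 below 0.008 m and z of lid_1 in the frame of crucible_1 between 0.025 and 0.031 m) or (horizontal distance between lid_1 and crucible_2 below 0.008 m and z of lid_1 in the frame of crucible_2 between 0.025 and 0.031 m) or (horizontal distance between lid_1 and crucible_3 below 0.008 m and z of lid_1 in the frame of crucible_3 between 0.025 and 0.031 m)) and angle between each of lid_1, lid_2, lid_3's own z axis and vertical below 0.12 rad and ((horizontal distance between lid_2 and crucible_1 below 0.008 m and z of lid_2 in the frame of crucible_1 between 0.025 and 0.031 m) or (horizontal distance between lid_2 and crucible_2 below 0.008 m and z of lid_2 in the frame of crucible_2 between 0.025 and 0.031 m) or (horizontal distance between lid_2 and crucible_3 below 0.008 m and z of lid_2 in the frame of crucible_3 between 0.025 and 0.031 m)) and ((horizontal distance between lid_3 and crucible_1 below 0.008 m and z of lid_3 in the frame of crucible_1 between 0.025 and 0.031 m) or (horizontal distance between lid_3 and crucible_2 below 0.008 m and z of lid_3 in the frame of crucible_2 between 0.025 and 0.031 m) or (horizontal distance between lid_3 and crucible_3 below 0.008 m and z of lid_3 in the frame of crucible_3 between 0.025 and 0.031 m)) and distance of each of large_crucible, large_lid, weigh_dish from where it was at the start of the episode below 0.03 m); the robot touches nothing.
It fails at once if the large crucible, the large lid or the weighing dish is displaced by more than 50 mm (distance of any of large_crucible, large_lid, weigh_dish from where it was at the start of the episode above 0.05 m).
It also fails if it takes over 118 s, if anything falls off the work surface, if the arm or the gripper's body presses on something with over 40 N, if the wrist force passes 120 N, or if a joint passes its speed limit or range.

## Working session

There is one attempt and no reset: what is moved stays moved. The work goes in short steps, Python scripts to look and compute and a shell command to move; the robot and the scene stay as the last step left them, time stands still between calls to the robot, and variables do not carry over. Pictures are saved under pics/ and viewed, and the job is handed in when it is done.

```bash
ls; mkdir -p pics; python3 - <<'E'
from rig import env
import cv2
o=env.observe(); print(o)
for n in ["scene","top","wrist"]:
    d=env.get_image(n); cv2.imwrite(f"pics/{n}0.png",d["image"][:,:,::-1]); print(n,d["K"],d["distortion"],d["R"],d["t"])
E
```

```text
pics
{'time_s': 0.0, 'q': array([-7.77664919e+01,  2.18396841e+01,  7.43867082e+01, -1.51445124e-03,
        8.38580376e+01, -1.23377027e+01]), 'qvel': array([ 0.08934308, -0.15822921, -0.03798509,  0.12997908,  0.05723758,
       -0.03605379]), 'joint_efforts': array([ 9.23042762e-05, -4.48453653e+01, -2.31281841e+01, -1.58050020e-04,
        4.63713470e-03,  7.53382295e-06]), 'position': array([ 0.22861726, -0.49992418,  0.2497125 ]), 'tool_rot': array([[ 9.09444026e-01,  4.15826225e-01, -3.37929737e-04],
       [ 4.15826262e-01, -9.09442941e-01,  1.43454853e-03],
       [ 2.89195085e-04, -1.44516165e-03, -9.99998914e-01]]), 'ft_force': array([ 0.26579977,  0.30079643, -0.2973921 ]), 'wrist_torque': array([-0.04732402,  0.03018903, -0.01622081]), 'grip_width': 0.08575880683177368}
scene [[367.6409424    0.         322.31702992]
 [  0.         367.6409424  194.08262545]
 [  0.           0.           1.        ]] [-0.07329441  0.          0.          0.          0.        ] [[ 0.57312387 -0.81945973 -0.00384532]
 [-0.40997737 -0.28266574 -0.86719008]
 [ 0.70954041  0.49858383 -0.49796243]] [-0.27381471  0.2421611   0.56594608]
top [[440.45073532   0.         319.74540141]
 [  0.         440.45073532 197.86462157]
 [  0.           0.           1.        ]] [-0.11614779  0.          0.          0.          0.        ] [[-1.67886497e-04 -9.99343700e-01 -3.62234904e-02]
 [-9.93442309e-01  4.30826654e-03 -1.14253304e-01]
 [ 1.14334380e-01  3.59667664e-02 -9.92791036e-01]] [0.02212055 0.50342178 1.05843742]
wrist [[298.03587108   0.         323.47640521]
 [  0.         298.03587108 198.53490339]
 [  0.           0.           1.        ]] [-0.04097433  0.          0.          0.          0.        ] [[ 4.15364890e-01 -9.09654763e-01 -4.69338040e-04]
 [-8.68867408e-01 -3.96893303e-01  2.95880269e-01]
 [-2.69335173e-01 -1.22490483e-01 -9.55224919e-01]] [-0.55033936 -0.03827643  0.37857677]
```

View pics/top0.png

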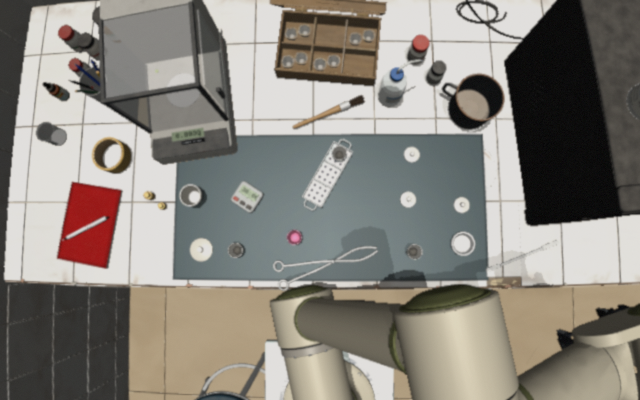

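View pics/scene0.png

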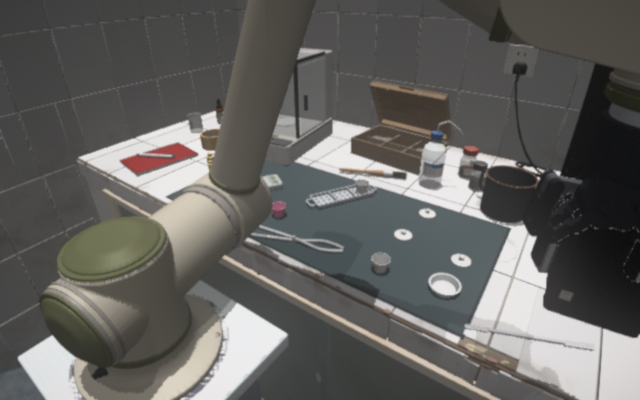

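View pics/wrist0.png

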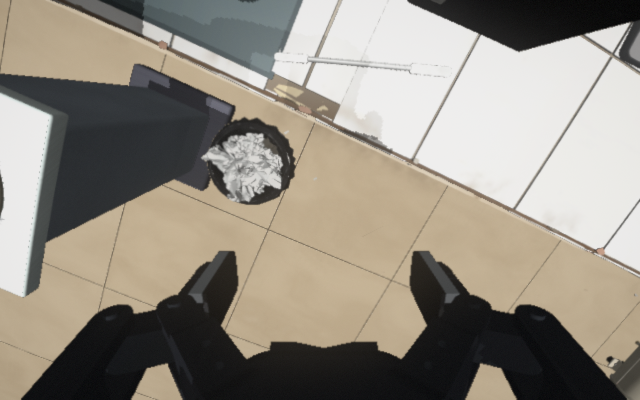

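The top view shows the carrier at about (328,175), with a crucible in its far end at (340,154). The small crucibles are at (236,249) and (414,251). The small lids are at (412,154), (408,199) and (462,205). The things to leave alone are the large crucible (191,195), large lid (201,249), dish (462,243) and pink one (295,237). Next I'll measure them.

```bash
cat > h.py <<'E'
import numpy as np, cv2
from rig import env
def ray(d,uv):
    p=cv2.undistortPoints(np.array([[uv]],float),d["K"],np.array(d["distortion"]))[0,0]
    R,t=np.array(d["R"]),np.array(d["t"]).reshape(3)
    return -R.T@t, R.T@np.array([p[0],p[1],1.])
def plane(d,uv,z):
    c,r=ray(d,uv); return c+r*(z-c[2])/r[2]
def proj(d,X):
    r,_=cv2.Rodrigues(np.array(d["R"])); return cv2.projectPoints(np.array([X],float),r,np.array(d["t"],float),d["K"],np.array(d["distortion"]))[0][0,0]
def tri(a,ua,b,ub):
    c1,r1=ray(a,ua); c2,r2=ray(b,ub)
    s=np.linalg.lstsq(np.stack([r1,-r2],1),c2-c1,rcond=None)[0]
    return (c1+r1*s[0]+c2+r2*s[1])/2, np.linalg.norm(c1+r1*s[0]-c2-r2*s[1])
def cand(d,box,thr,area=30):
    x0,y0,x1,y1=box; im=d["image"][y0:y1,x0:x1].astype(int)
    m=(im.min(2)>thr).astype(np.uint8)
    n,l,s,c=cv2.connectedComponentsWithStats(m)
    return [(c[i]+[x0,y0],s[i]) for i in range(1,n) if s[i,4]>area]
E
python3 - <<'E'
from h import *
d=env.get_image("top")
im=d["image"][:,:,::-1]
cv2.imwrite("pics/t_a.png",cv2.resize(im[130:270,290:490],None,fx=4,fy=4,interpolation=cv2.INTER_CUBIC))
cv2.imwrite("pics/t_b.png",cv2.resize(im[130:280,170:360],None,fx=4,fy=4,interpolation=cv2.INTER_CUBIC))
s=env.get_image("scene")
cv2.imwrite("pics/s_a.png",cv2.resize(s["image"][170:300,250:480,::-1],None,fx=3.4,fy=3.4,interpolation=cv2.INTER_CUBIC))
for b in cand(d,(180,137,484,276),140): print(np.round(b[0],1),b[1], np.round(plane(d,b[0],0.005),4))
E
```

```text
[325.3 176.7] [ 122    2   51   72 1393] [0.5604 0.0076 0.005 ]
[411.4 154. ] [224   9  16  17 210] [ 0.6178 -0.2121  0.005 ]
[246.4 195.7] [ 51  44  31  31 484] [0.5126 0.2091 0.005 ]
[185.8 193.2] [ 0 47 17 23 66] [0.5199 0.3685 0.005 ]
[194.5 196.6] [  9  52  12  16 135] [0.5108 0.3448 0.005 ]
[407.8 199.1] [220  54  17  17 221] [ 0.5022 -0.1999  0.005 ]
[461.4 204.6] [274  60  16  16 210] [ 0.4877 -0.3358  0.005 ]
[462.3 243.4] [271  94  24  25 426] [ 0.39   -0.3349  0.005 ]
[200.8 249.4] [ 10 101  23  24 445] [0.3758 0.3244 0.005 ]
[324.3 260.9] [ 93 109 105  30 509] [0.3482 0.0105 0.005 ]
```

View pics/t_a.png

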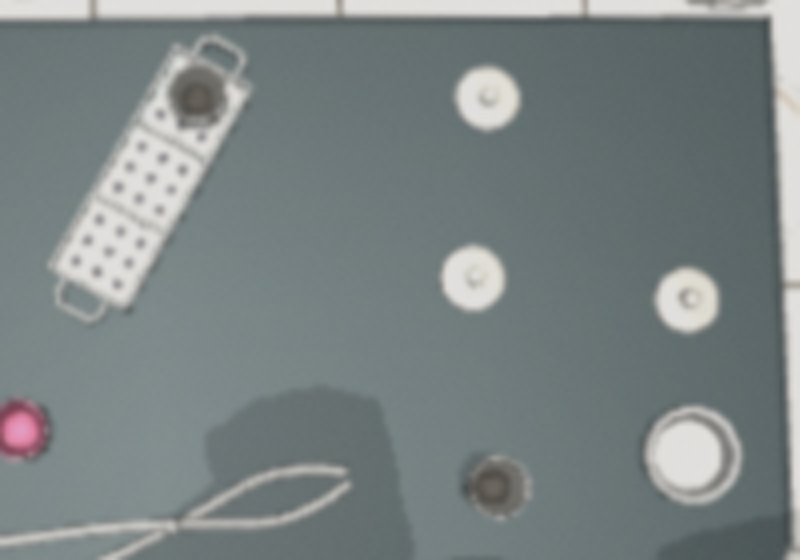

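View pics/t_b.png

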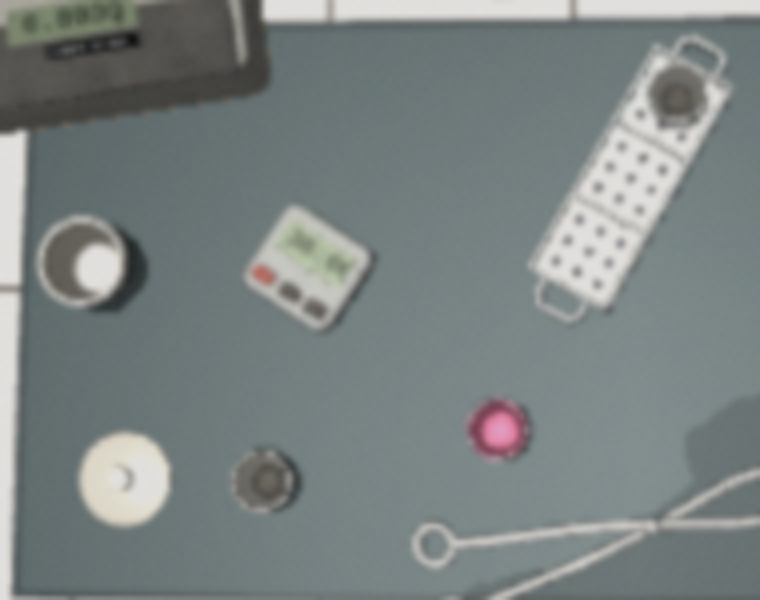

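View pics/s_a.png

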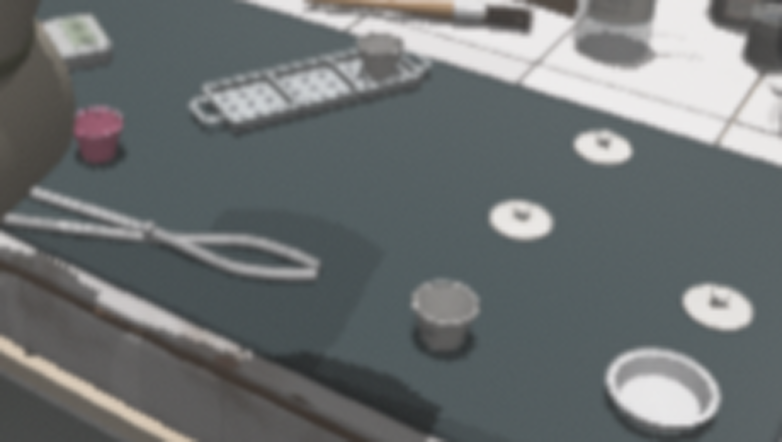

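```bash
python3 - <<'E'
from h import *
d=env.get_image("top"); s=env.get_image("scene"); w=env.get_image("wrist")
A=lambda x,y:((x+.5)/4-.5+290,(y+.5)/4-.5+130)
B=lambda x,y:((x+.5)/4-.5+170,(y+.5)/4-.5+130)
S=lambda x,y:((x+.5)/3.4-.5+250,(y+.5)/3.4-.5+170)
print("c3 top",plane(d,A(500,487),.028)); print("c3 scene",plane(s,S(445,300),.028))
print("c2 top",plane(d,B(265,481),.028))
print("c1 top",plane(d,A(198,95),.034)); print("c1 scene",plane(s,S(380,48),.034))
print("car",[plane(d,A(*p),.014)[:2].round(4) for p in[(178,47),(252,88),(127,308),(50,265)]])
for n,p,q in [("Lfar",(487,98),(603,148)),("Lmid",(473,278),(521,219)),("Lright",(687,299),(718,307))]:
    print(n,plane(d,A(*p),.003)[:2],plane(s,S(*q),.003)[:2])
print("LC",plane(d,B(83,262),.042)[:2],"LL",plane(d,B(125,479),.003)[:2],"dish",plane(d,A(693,455),.013)[:2])
# fingertip depth
o=env.observe(); R=o["tool_rot"];p=o["position"]
for u in [(236,252),(412,252)]:
    c,r=ray(w,u); c=R.T@(c-p); r=R.T@r
    k=(np.sign(r[1])*o["grip_width"]/2-c[1])/r[1]; print("tip in tool",c+k*r, "cam",c)
E
```

```text
c3 top [ 0.37136027 -0.21029241  0.028     ]
c3 scene [ 0.37407305 -0.21084579  0.028     ]
c2 top [0.37517104 0.22840194 0.028     ]
c1 top [ 0.61409741 -0.02743168  0.034     ]
c1 scene [ 0.6082525  -0.03405063  0.034     ]
car [array([ 0.6497, -0.0151]), array([ 0.6228, -0.0618]), array([0.4832, 0.0175]), array([0.5104, 0.0658])]
Lfar [ 0.61798728 -0.21237828] [ 0.61833196 -0.21498293]
Lmid [ 0.50233051 -0.20048306] [ 0.50463526 -0.20196466]
Lright [ 0.48838287 -0.33616271] [ 0.48875958 -0.338257  ]
LC [0.5102829  0.34344586] LL [0.37577112 0.3248667 ] dish [ 0.39008812 -0.33391749]
tip in tool [ 0.00616456 -0.04280216  0.01010877] cam [ 0.07518824  0.00061963 -0.12285434]
tip in tool [0.00907258 0.04280216 0.00436873] cam [ 0.07518824  0.00061963 -0.12285434]
```

```bash
python3 -m pendant '[[[0,0,0],[0,0,-0.116]],[[0,0,0],[0,0,-0.116]],[[0,0,0],[0,0,-0.116]],[[0,0,0],[0,0,-0.116]],[[0,0,0],[0,0,-0.116]],[[0,0,0],[0,0,-0.116]],[[0,0,0],[0,0,-0.116]],[[0,0,0],[0,0,-0.116]],[[0,0,0],[0,0,-0.116]],[[0,0,0],[0,0,-0.116]],[[0,0,0],[0,0,-0.116]],[[0,0,0],[0,0,-0.116]],[[0,0,0],[0,0,0]]]' 0.3 30
cat > go.py <<'E'
import sys,numpy as np
from rig import env
o=env.observe(); R=o["tool_rot"]; p=o["position"]
y=float(sys.argv[4]) if len(sys.argv)>4 else 60
t=np.array([float(a) for a in sys.argv[1:4]])
a=np.radians(y); Rt=np.array([[-np.sin(a)*-1*-1,np.cos(a),0],[np.cos(a),np.sin(a),0],[0,0,-1]])
import cv2
rv=cv2.Rodrigues(R.T@Rt)[0].ravel()
print("shift/0.1:",(R.T@(t-p)/0.1).round(3),"turn:",(rv/(np.pi/2)).round(4),"pos",p.round(4),"f",o["ft_force"].round(1),"w",round(o["grip_width"],4),"t",round(o["time_s"],2))
E
python3 go.py 0.372 -0.2105 0.12
```

```text
time_s: 2.02
position: [0.2287, -0.5002, 0.2503]
tool_rot: [[-0.864, 0.504, -0.0], [0.504, 0.864, 0.0], [0.0, 0.0, -1.0]]
ft_force: [-0.3, 0.8, 0.3]
grip_width: 0.055
shift/0.1: [0.221 3.225 1.303] turn: [ 0.     -0.     -0.0028] pos [ 0.2287 -0.5002  0.2503] f [-0.3  0.8  0.3] w 0.055 t 2.02
```

```bash
python3 -m pendant '[[[0.03,0.46,0.18],[0,0,0]],[[0.03,0.46,0.18],[0,0,0]],[[0.03,0.46,0.18],[0,0,0]],[[0.03,0.46,0.18],[0,0,0]],[[0.03,0.46,0.18],[0,0,0]],[[0.03,0.46,0.18],[0,0,0]],[[0.03,0.46,0.18],[0,0,0]],[[0,0,0],[0,0,0]],[[0,0,0],[0,0,0]]]'
python3 go.py 0.372 -0.2105 0.12
python3 - <<'E'
from h import *
w=env.get_image("wrist"); cv2.imwrite("pics/w1.png",w["image"][:,:,::-1])
for u in [(.372,-.2105,.028)]: print(proj(w,u))
d=env.get_image("top"); cv2.imwrite("pics/t1.png",d["image"][:,:,::-1])
E
```

```text
time_s: 3.15
position: [0.3725, -0.2118, 0.1247]
tool_rot: [[-0.864, 0.504, 0.001], [0.504, 0.864, -0.001], [-0.001, -0.0, -1.0]]
ft_force: [0.3, -0.3, 0.2]
grip_width: 0.0555
shift/0.1: [0.011 0.008 0.047] turn: [-0.0003  0.0006 -0.003 ] pos [ 0.3725 -0.2118  0.1247] f [ 0.3 -0.3  0.2] w 0.0555 t 3.15
[325.67372738 205.83753895]
```

View pics/w1.png

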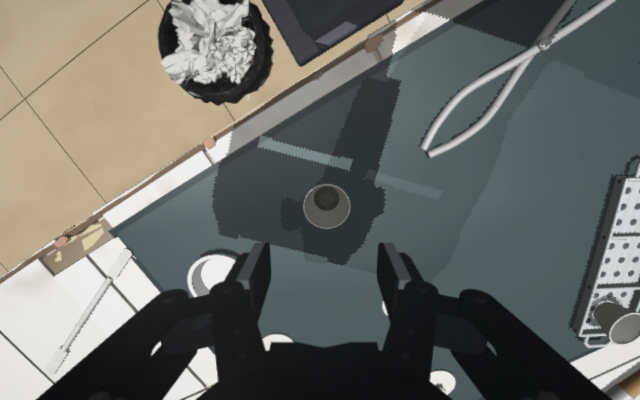

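The rim centre in the wrist view is about (327,206), and I predicted (326,206), so the estimates agree. Going down to grasp.

```bash
python3 -m pendant '[[[0.01,0.01,0.3],[0,0,-0.003]],[[0,0,0.3],[0,0,0]],[[0,0,0.2],[0,0,0]],[[0,0,0.147],[0,0,0]],[[0,0,0],[0,0,0]],[[0,0,0],[0,0,0]]]'
python3 go.py 0.372 -0.2105 0.030
python3 - <<'E'
from h import *
w=env.get_image("scene"); cv2.imwrite("pics/s2.png",cv2.resize(w["image"][180:330,290:480,::-1],None,fx=4,fy=4))
E
```

```text
time_s: 4.0
position: [0.372, -0.2106, 0.0302]
tool_rot: [[-0.866, 0.499, 0.001], [0.499, 0.866, -0.001], [-0.001, -0.0, -1.0]]
ft_force: [0.4, 0.4, 0.1]
grip_width: 0.0557
shift/0.1: [0.001 0.001 0.002] turn: [-0.0002  0.0007  0.0005] pos [ 0.372  -0.2106  0.0302] f [0.4 0.4 0.1] w 0.0557 t 4.0
```

View pics/s2.png

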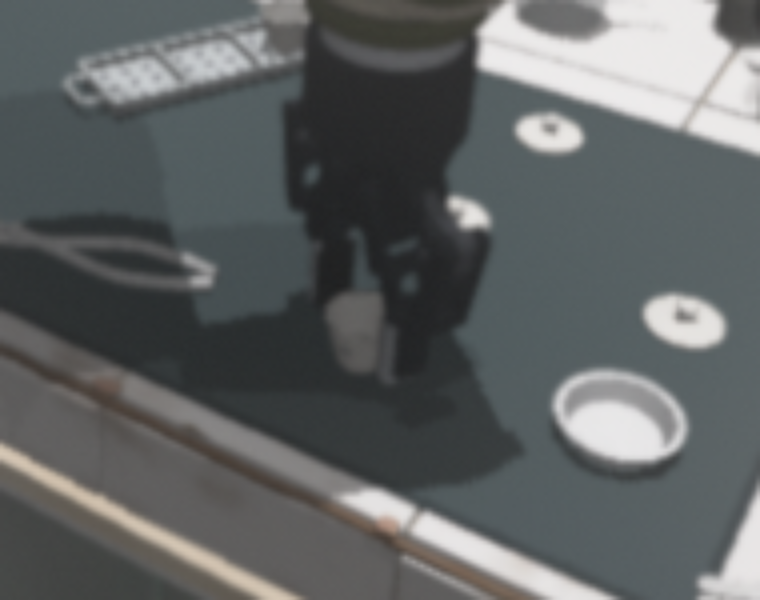

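The crucible is at about (355,330), between the two fingers. Closing, then lifting.

```bash
python3 -m pendant '[[[0,0,0],[0,0,0]],[[0,0,0],[0,0,0]],[[0,0,0],[0,0,0]],[[0,0,0],[0,0,0]],[[0,0,0],[0,0,0]],[[0,0,0],[0,0,0]]]' -1 30
python3 -m pendant '[[[0,0,-0.15],[0,0,0]],[[0,0,-0.25],[0,0,0]],[[0,0,-0.3],[0,0,0]],[[0,0,0],[0,0,0]],[[0,0,0],[0,0,0]]]'
python3 go.py 0.5197 0.0285 0.10
python3 - <<'E'
from h import *
w=env.get_image("scene"); cv2.imwrite("pics/s3.png",cv2.resize(w["image"][150:300,290:480,::-1],None,fx=4,fy=4))
w=env.get_image("wrist"); cv2.imwrite("pics/w3.png",w["image"][:,:,::-1])
E
```

```text
time_s: 4.8
position: [0.3722, -0.2102, 0.0303]
tool_rot: [[-0.867, 0.498, 0.001], [0.498, 0.867, -0.001], [-0.002, -0.001, -1.0]]
ft_force: [-0.2, 0.3, 5.4]
grip_width: 0.0344
time_s: 5.42
position: [0.3716, -0.2096, 0.0992]
tool_rot: [[-0.867, 0.498, -0.0], [0.498, 0.867, 0.0], [0.001, 0.0, -1.0]]
ft_force: [-1.2, 0.8, 0.4]
grip_width: 0.0345
shift/0.1: [-0.097  2.802 -0.007] turn: [ 0.0001 -0.0003  0.0013] pos [ 0.3716 -0.2096  0.0992] f [-1.2  0.8  0.4] w 0.0345 t 5.42
```

View pics/s3.png

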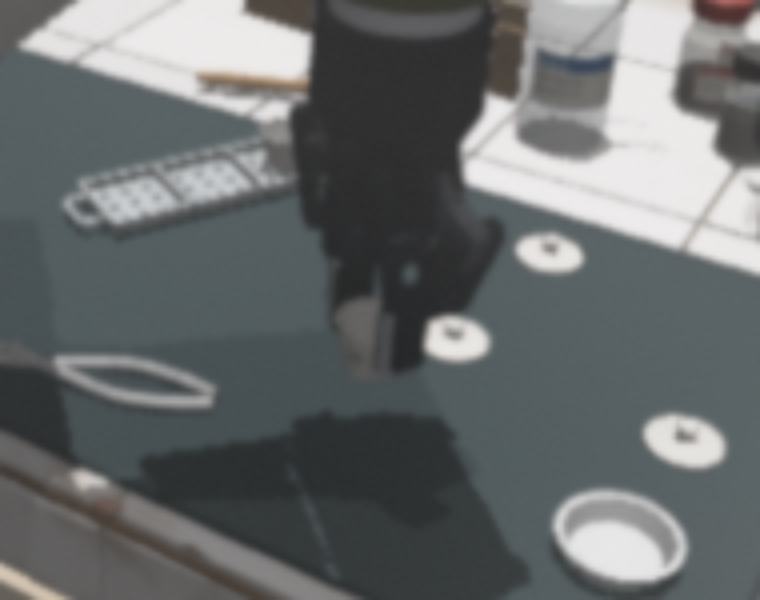

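View pics/w3.png

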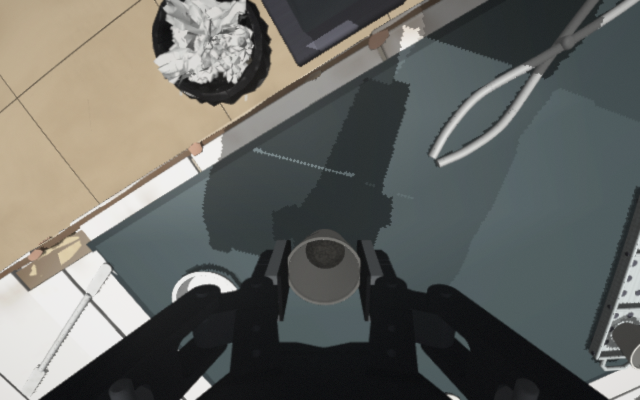

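```bash
python3 - <<'E'
from h import *
w=env.get_image("wrist");o=env.observe();p=o["position"]
print(proj(w,p+[0,0,-.002]),proj(w,p+[0,0,-.027]),proj(w,p+[0,0,-.030]))
s=env.get_image("scene")
for z in(-.002,-.03): print((proj(s,p+[0,0,z])-[290,150])*4)
im=w["image"][210:320,250:400,::-1]; cv2.imwrite("pics/w3c.png",cv2.resize(cv2.convertScaleAbs(im,alpha=1.8),None,fx=5,fy=5))
E
```

```text
[324.85737796 271.59597262] [324.70245375 247.9079929 ] [324.68676274 245.51287588]
[368.76280899 317.2402758 ]
[364.04596564 365.8585206 ]
```

View pics/w3c.png

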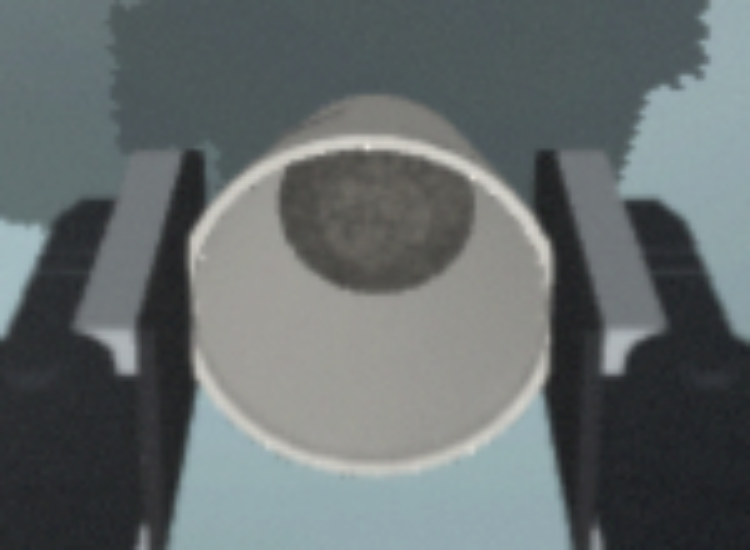

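The rim is centred at about (324,271), as predicted for a level grasp at the TCP. Carrying it to the near cell.

```bash
python3 -m pendant '[[[-0.014,0.2,0],[0,0,0]],[[-0.014,0.4,0],[0,0,0]],[[-0.014,0.5,0],[0,0,0]],[[-0.014,0.5,0],[0,0,0]],[[-0.014,0.5,0],[0,0,0]],[[-0.014,0.4,0],[0,0,0]],[[-0.014,0.3,0],[0,0,0]],[[0,0,0],[0,0,0]],[[0,0,0],[0,0,0]]]'
python3 go.py 0.5197 0.0285 0.037
python3 - <<'E'
from h import *
w=env.get_image("top"); cv2.imwrite("pics/t4.png",cv2.resize(w["image"][120:270,230:420,::-1],None,fx=4,fy=4))
w=env.get_image("wrist"); cv2.imwrite("pics/w4.png",w["image"][:,:,::-1])
for y in(-.054,0,.054):
  c=np.array([.5665,.0016])+y*np.array([-.867,.4985]); print([proj(w,(*(c+a*np.array([.4985,.867])),.014)).round(1) for a in (-.027,.027)])
E
```

```text
time_s: 6.75
position: [0.5194, 0.0277, 0.0991]
tool_rot: [[-0.867, 0.498, -0.001], [0.498, 0.867, 0.0], [0.001, -0.001, -1.0]]
ft_force: [-0.1, 0.1, -0.5]
grip_width: 0.0345
shift/0.1: [0.001 0.009 0.621] turn: [-0.0004 -0.0007  0.0013] pos [0.5194 0.0277 0.0991] f [-0.1  0.1 -0.5] w 0.0345 t 6.75
[array([294.3, 330.8]), array([357.5, 330.8])]
[array([292.1, 275.7]), array([359.9, 275.7])]
[array([289.7, 211.9]), array([362.5, 211.9])]
```

View pics/t4.png

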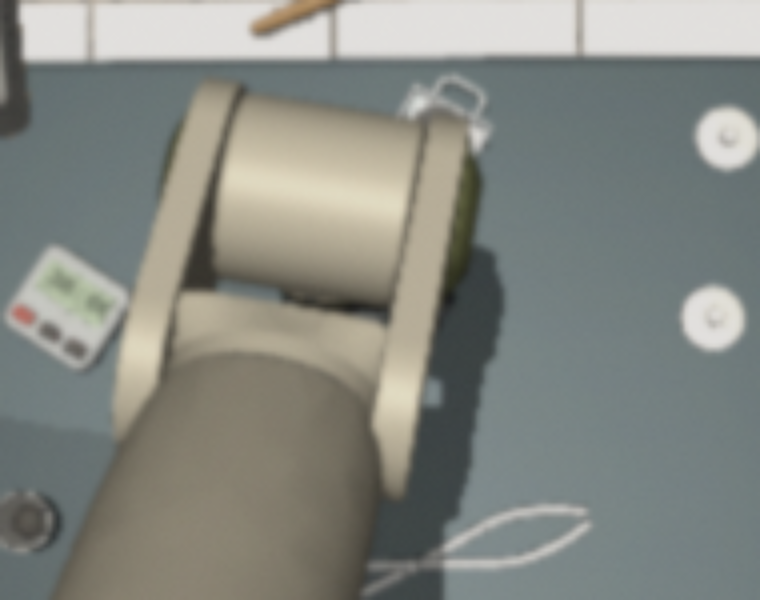

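View pics/w4.png

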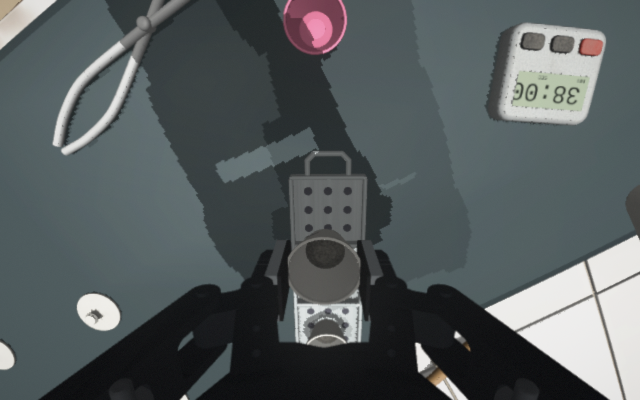

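The near cell in the wrist view spans x 289–366 at row ~211, about 1 mm off my estimate along tool y. I'll correct by that and lower.

```bash
python3 -m pendant '[[[0,0.02,0.15],[0,0,0]],[[0,0,0.2],[0,0,0]],[[0,0,0.15],[0,0,0]],[[0,0,0.06],[0,0,0]],[[0,0,0.04],[0,0,0]],[[0,0,0],[0,0,0]],[[0,0,0],[0,0,0]]]'
python3 go.py 0.5202 0.0295 0.037
python3 - <<'E'
from h import *
w=env.get_image("scene"); cv2.imwrite("pics/s5.png",cv2.resize(w["image"][120:270,250:440,::-1],None,fx=4,fy=4))
w=env.get_image("wrist"); cv2.imwrite("pics/w5.png",w["image"][:,:,::-1])
E
```

```text
time_s: 7.72
position: [0.5211, 0.0298, 0.04]
tool_rot: [[-0.867, 0.498, 0.001], [0.498, 0.867, -0.0], [-0.001, 0.0, -1.0]]
ft_force: [-0.6, 0.4, -0.6]
grip_width: 0.0344
shift/0.1: [ 0.007 -0.007  0.03 ] turn: [0.0002 0.0005 0.0013] pos [0.5211 0.0298 0.04  ] f [-0.6  0.4 -0.6] w 0.0344 t 7.72
```

View pics/s5.png

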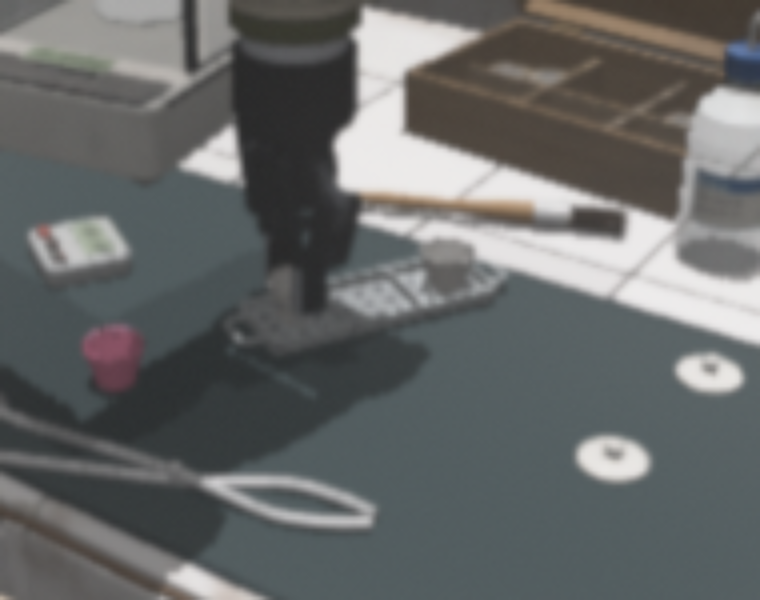

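View pics/w5.png

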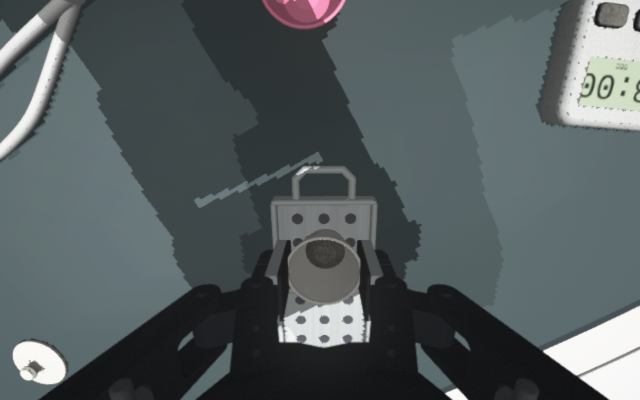

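```bash
python3 -m pendant '[[[0,0,0.02],[0,0,0]],[[0,0,0.015],[0,0,0]],[[0,0,0],[0,0,0]],[[0,0,0],[0,0,0]]]'
python3 -m pendant '[[[0,0,0],[0,0,0]]]'
```

```text
time_s: 8.32
position: [0.5211, 0.0297, 0.0364]
tool_rot: [[-0.867, 0.498, 0.001], [0.498, 0.867, -0.0], [-0.001, 0.0, -1.0]]
ft_force: [-1.4, 0.6, 4.7]
grip_width: 0.0344
time_s: 8.45
position: [0.5211, 0.0298, 0.0364]
tool_rot: [[-0.867, 0.498, 0.001], [0.498, 0.867, -0.0], [-0.001, 0.0, -1.0]]
ft_force: [-0.9, 0.1, 5.5]
grip_width: 0.0342
```

Contact reads ~5 N, so it's on the floor. Releasing and rising.

```bash
python3 -m pendant '[[[0,0,0],[0,0,0]],[[0,0,0],[0,0,0]],[[0,0,0],[0,0,0]],[[0,0,0],[0,0,0]]]' 0.3
python3 -m pendant '[[[0,0,-0.2],[0,0,0]],[[0,0,-0.4],[0,0,0]],[[0,0,-0.4],[0,0,0]],[[0,0,0],[0,0,0]]]'
python3 go.py 0.375 0.228 0.136
python3 - <<'E'
from h import *
w=env.get_image("wrist"); cv2.imwrite("pics/w6.png",w["image"][:,:,::-1])
for z in (.034,.006): print(proj(w,(.5211,.0298,z)))
E
```

```text
time_s: 8.95
position: [0.5208, 0.0298, 0.036]
tool_rot: [[-0.867, 0.498, -0.0], [0.498, 0.867, 0.0], [0.0, -0.0, -1.0]]
ft_force: [1.1, -1.3, -0.7]
grip_width: 0.0553
time_s: 9.45
position: [0.522, 0.0296, 0.1387]
tool_rot: [[-0.867, 0.498, 0.006], [0.498, 0.867, -0.001], [-0.005, 0.002, -1.0]]
ft_force: [-0.8, -0.3, 0.1]
grip_width: 0.0554
shift/0.1: [2.263 0.988 0.016] turn: [0.0013 0.0034 0.0014] pos [0.522  0.0296 0.1387] f [-0.8 -0.3  0.1] w 0.0554 t 9.45
[323.81604563 202.31025749]
[323.7630247  192.50673792]
```

View pics/w6.png

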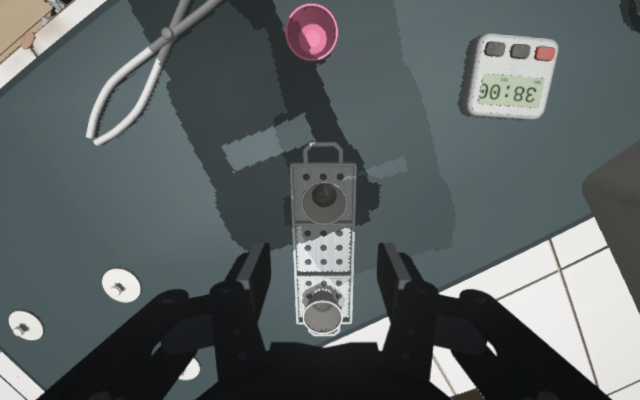

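The first crucible stands upright in the near cell at (324,203), as predicted. Now crucible_2.

```bash
python3 -m pendant '[[[0.25,0.1,0],[0,0,0]],[[0.45,0.2,0],[0,0,0]],[[0.5,0.22,0],[0,0,0]],[[0.5,0.22,0],[0,0,0]],[[0.36,0.16,0],[0,0,0]],[[0.2,0.09,0.1],[0,0,0]],[[0,0,0],[0,0,0]],[[0,0,0],[0,0,0]]]'
python3 go.py 0.375 0.228 0.030
python3 - <<'E'
from h import *
w=env.get_image("wrist"); cv2.imwrite("pics/w7.png",w["image"][:,:,::-1])
print(proj(w,(.375,.228,.028)))
E
```

```text
time_s: 10.5
position: [0.3745, 0.2278, 0.1257]
tool_rot: [[-0.867, 0.498, -0.001], [0.498, 0.867, -0.0], [0.0, -0.001, -1.0]]
ft_force: [0.3, -0.1, -0.4]
grip_width: 0.0552
shift/0.1: [-0.003  0.005  0.957] turn: [-0.0005 -0.0003  0.0012] pos [0.3745 0.2278 0.1257] f [ 0.3 -0.1 -0.4] w 0.0552 t 10.5
[325.13109717 207.20916696]
```

View pics/w7.png

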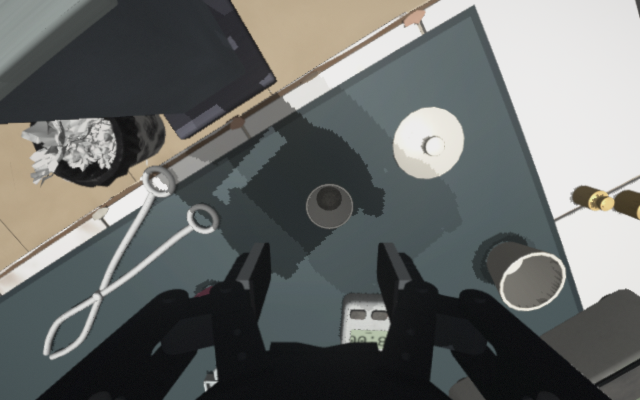

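The rim is at (329.5,206.5) and I predicted (325,207), so I'll add 3 mm in tool y. The large lid at (429,143) is well clear.

```bash
python3 -m pendant '[[[0,0.035,0.3],[0,0,0]],[[0,0,0.3],[0,0,0]],[[0,0,0.2],[0,0,0]],[[0,0,0.157],[0,0,0]],[[0,0,0],[0,0,0]],[[0,0,0],[0,0,0]]]'
python3 -m pendant '[[[0,0,0],[0,0,0]],[[0,0,0],[0,0,0]],[[0,0,0],[0,0,0]],[[0,0,0],[0,0,0]],[[0,0,0],[0,0,0]],[[0,0,0],[0,0,0]]]' -1 30
python3 -m pendant '[[[0,0,-0.15],[0,0,0]],[[0,0,-0.25],[0,0,0]],[[0,0,-0.4],[0,0,0]],[[0,0,0],[0,0,0]],[[0,0,0],[0,0,0]]]'
python3 go.py 0.5675 0.0025 0.11
python3 - <<'E'
from h import *
w=env.get_image("wrist"); cv2.imwrite("pics/w8.png",w["image"][:,:,::-1])
E
```

```text
time_s: 11.3
position: [0.3766, 0.231, 0.0309]
tool_rot: [[-0.867, 0.499, 0.001], [0.499, 0.867, 0.0], [-0.001, 0.001, -1.0]]
ft_force: [0.3, 0.7, -0.0]
grip_width: 0.0558
time_s: 12.05
position: [0.3764, 0.2313, 0.0312]
tool_rot: [[-0.867, 0.498, 0.002], [0.498, 0.867, 0.0], [-0.001, 0.001, -1.0]]
ft_force: [0.1, -0.5, 4.9]
grip_width: 0.0345
time_s: 12.68
position: [0.3757, 0.2312, 0.1102]
tool_rot: [[-0.867, 0.498, -0.0], [0.498, 0.867, -0.0], [0.0, -0.0, -1.0]]
ft_force: [-0.0, -0.2, 0.0]
grip_width: 0.0344
shift/0.1: [-2.802e+00 -1.027e+00  2.000e-03] turn: [-0.0001 -0.0001  0.0013] pos [0.3757 0.2312 0.1102] f [-0.  -0.2  0. ] w 0.0344 t 12.68
```

View pics/w8.png

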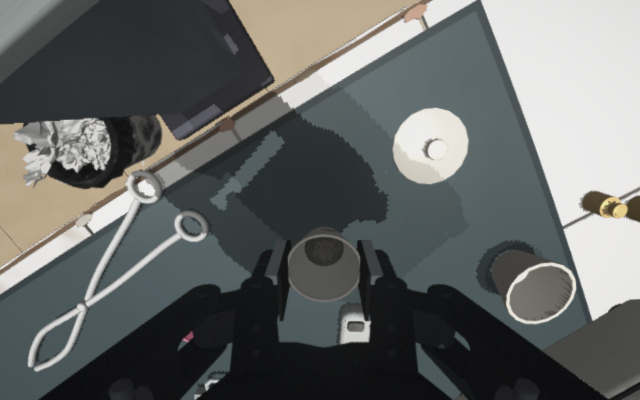

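Grasped and level. The rim is at (324,266), so the crucible sits ~2 mm toward tool +x. I'll allow for that and carry it to the middle cell.

```bash
python3 -m pendant '[[[-0.2,-0.08,0],[0,0,0]],[[-0.4,-0.15,0],[0,0,0]],[[-0.5,-0.18,0],[0,0,0]],[[-0.5,-0.18,0],[0,0,0]],[[-0.5,-0.18,0],[0,0,0]],[[-0.43,-0.16,0],[0,0,0]],[[-0.29,-0.1,0],[0,0,0]],[[0,0,0],[0,0,0]],[[0,0,0],[0,0,0]]]'
python3 go.py 0.5695 0.0015 0.0375
python3 - <<'E'
from h import *
w=env.get_image("wrist"); cv2.imwrite("pics/w9.png",w["image"][:,:,::-1])
E
```

```text
time_s: 13.85
position: [0.5684, 0.002, 0.1095]
tool_rot: [[-0.867, 0.498, -0.002], [0.498, 0.867, 0.001], [0.002, -0.001, -1.0]]
ft_force: [0.1, 0.7, -0.7]
grip_width: 0.0345
shift/0.1: [-0.014  0.002  0.72 ] turn: [-0.0004 -0.0015  0.0014] pos [0.5684 0.002  0.1095] f [ 0.1  0.7 -0.7] w 0.0345 t 13.85
```

View pics/w9.png

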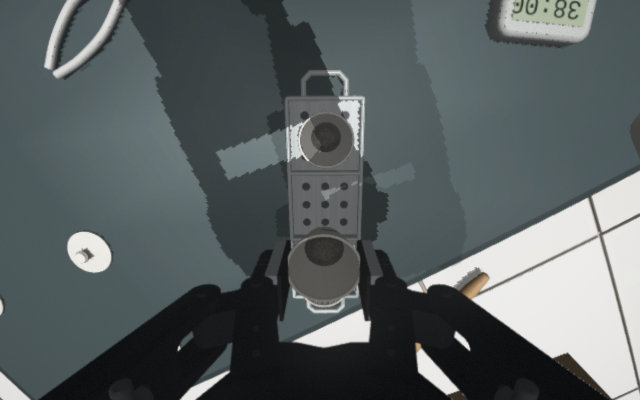

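The middle cell is centred at about (325,204) and lines up. Lowering in two stages.

```bash
python3 -m pendant '[[[-0.01,0,0.25],[0,0,0]],[[0,0,0.25],[0,0,0]],[[0,0,0.12],[0,0,0]],[[0,0,0.06],[0,0,0]],[[0,0,0.02],[0,0,0]],[[0,0,0],[0,0,0]],[[0,0,0],[0,0,0]]]'
python3 go.py 0.5695 0.0015 0.0375
python3 - <<'E'
from h import *
w=env.get_image("wrist"); cv2.imwrite("pics/w10.png",w["image"][:,:,::-1])
E
```

```text
time_s: 14.78
position: [0.5703, 0.0009, 0.0409]
tool_rot: [[-0.867, 0.498, 0.001], [0.498, 0.867, -0.0], [-0.001, 0.0, -1.0]]
ft_force: [0.2, -0.4, 0.2]
grip_width: 0.0346
shift/0.1: [0.01  0.001 0.034] turn: [0.0002 0.0006 0.0013] pos [0.5703 0.0009 0.0409] f [ 0.2 -0.4  0.2] w 0.0346 t 14.78
```

View pics/w10.png

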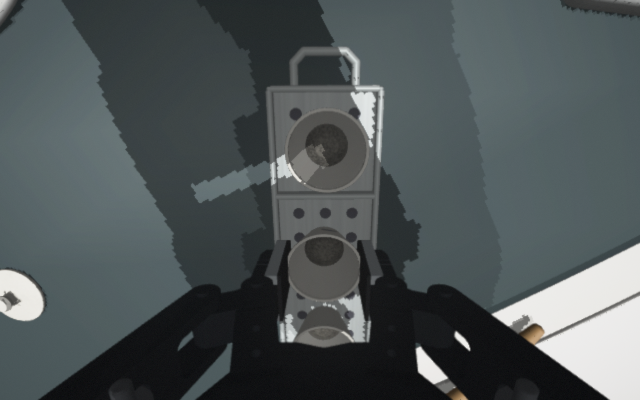

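```bash
python3 -m pendant '[[[0,0,0.02],[0,0,0]],[[0,0,0.018],[0,0,0]],[[0,0,0],[0,0,0]],[[0,0,0],[0,0,0]]]'
python3 go.py 0.5695 0.0015 0.0375
```

```text
time_s: 15.32
position: [0.5703, 0.0009, 0.0373]
tool_rot: [[-0.867, 0.498, 0.001], [0.498, 0.867, -0.0], [-0.001, 0.0, -1.0]]
ft_force: [-1.4, 1.1, 6.7]
grip_width: 0.0342
shift/0.1: [ 0.01   0.001 -0.002] turn: [0.0001 0.0006 0.0014] pos [0.5703 0.0009 0.0373] f [-1.4  1.1  6.7] w 0.0342 t 15.32
```

```bash
python3 -m pendant '[[[0,0,0],[0,0,0]],[[0,0,0],[0,0,0]],[[0,0,0],[0,0,0]],[[0,0,0],[0,0,0]]]' 0.3
python3 -m pendant '[[[0,0,-0.2],[0,0,0]],[[0,0,-0.4],[0,0,0]],[[0,0,-0.5],[0,0,0]],[[0,0,-0.3],[0,0,0]],[[0,0,0],[0,0,0]],[[0,0,0],[0,0,0]]]'
python3 go.py 0.6185 -0.2130 0.13
python3 - <<'E'
from h import *
w=env.get_image("wrist"); cv2.imwrite("pics/w11.png",w["image"][:,:,::-1])
for X in [(.5211,.0298,.034),(.568,.0022,.034),(.6141,-.0274,.034)]: print(proj(w,X))
E
```

```text
time_s: 15.82
position: [0.57, 0.001, 0.0365]
tool_rot: [[-0.867, 0.498, -0.0], [0.498, 0.867, 0.0], [0.0, -0.0, -1.0]]
ft_force: [0.4, 0.6, -0.0]
grip_width: 0.0556
time_s: 16.58
position: [0.5696, 0.001, 0.1756]
tool_rot: [[-0.867, 0.498, -0.002], [0.498, 0.867, 0.0], [0.002, -0.001, -1.0]]
ft_force: [-0.4, 0.2, -1.3]
grip_width: 0.0555
shift/0.1: [-1.492 -1.612  0.454] turn: [-0.0004 -0.0011  0.0013] pos [0.5696 0.001  0.1756] f [-0.4  0.2 -1.3] w 0.0555 t 16.57
[325.45210246 129.33541257]
[324.75592729 189.74416649]
[321.94473029 243.88309405]
```

View pics/w11.png

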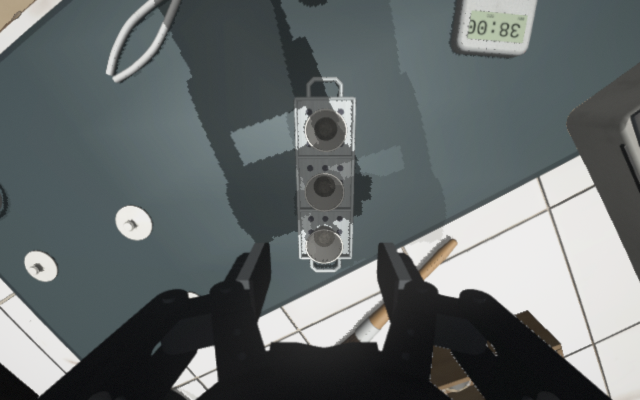

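All three crucibles stand in the carrier, at (326,130), (324,191) and (324,244). I'll refine the rim positions from an enlarged crop, along with the two visible lids.

```bash
python3 - <<'E'
from h import *
w=env.get_image("wrist")
g=cv2.cvtColor(w["image"],cv2.COLOR_RGB2GRAY)[90:275,280:370]
G=cv2.resize(g,None,fx=5,fy=5,interpolation=cv2.INTER_CUBIC)
c=cv2.HoughCircles(G,cv2.HOUGH_GRADIENT_ALT,1.5,150,param1=200,param2=.6,minRadius=70,maxRadius=125)
print(c)
V=cv2.cvtColor(G,cv2.COLOR_GRAY2BGR)
if c is not None:
  for x,y,r in c[0]:
    cv2.circle(V,(int(x),int(y)),int(r),(0,0,255),1); u=((x+.5)/5-.5+280,(y+.5)/5-.5+90); print(u,plane(w,u,.034).round(4))
cv2.imwrite("pics/w11c.png",V[:, :])
for (u0,v0) in [(133,223),(40,266)]:
  im=w["image"][v0-30:v0+30,max(0,u0-35):u0+35].astype(int).min(2)
  m=(im>130).astype(np.uint8); n,l,s,cc=cv2.connectedComponentsWithStats(m); i=1+np.argmax(s[1:,4]); cn,_=cv2.findContours((l==i).astype(np.uint8),0,1)
  e=cv2.fitEllipse(max(cn,key=len)); u=np.array(e[0])+[max(0,u0-35),v0-30]; print("lid",u,e[1],plane(w,u,.001))
E
```

```text
[[[222.      514.5      92.93117]
  [226.5     199.5     102.41421]]]
(np.float32(324.0), np.float32(192.5)) [5.697e-01 4.000e-04 3.400e-02]
(np.float32(324.9), np.float32(129.5)) [0.5208 0.0293 0.034 ]
lid [133.1432457  222.84547997] (31.385486602783203, 38.41715621948242) [ 0.50381439 -0.2020379   0.001     ]
lid [ 40.0803299  266.08418274] (25.675556182861328, 35.926239013671875) [ 0.48908789 -0.33904675  0.001     ]
```

```bash
python3 -c "
import cv2;a=cv2.imread('pics/w11c.png');cv2.imwrite('pics/w11d.png',a[:,:][:600] if a.shape[0]<=600 else cv2.resize(a,None,fx=.64,fy=.64))"
```

```text
(no output)
```

View pics/w11d.png

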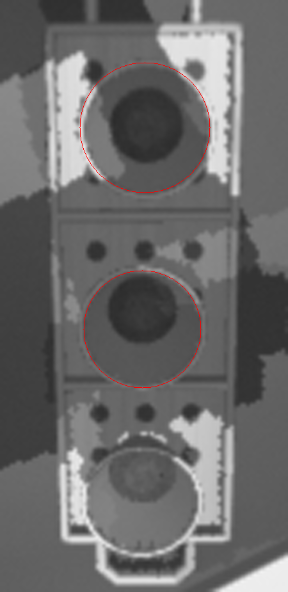

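```bash
python3 go.py 0.5037 -0.2015 0.11
```

```text
shift/0.1: [-0.44  -2.083  0.653] turn: [-0.0005 -0.0016  0.0012] pos [0.5696 0.001  0.1752] f [ 0.4  0.6 -0.2] w 0.0553 t 16.68
```

```bash
python3 -m pendant '[[[-0.05,-0.2,0],[0,0,0]],[[-0.1,-0.4,0.1],[0,0,0]],[[-0.1,-0.5,0.15],[0,0,0]],[[-0.1,-0.5,0.2],[0,0,0]],[[-0.06,-0.33,0.2],[0,0,0]],[[-0.03,-0.15,0],[0,0,0]],[[0,0,0],[0,0,0]],[[0,0,0],[0,0,0]]]' -0.3
python3 go.py 0.5037 -0.2015 0.027
python3 - <<'E'
from h import *
w=env.get_image("wrist"); cv2.imwrite("pics/w12.png",w["image"][:,:,::-1])
print(proj(w,(.5037,-.2015,.001)),proj(w,(.5037,-.2015,.014)))
E
```

```text
time_s: 17.68
position: [0.5051, -0.2005, 0.1124]
tool_rot: [[-0.868, 0.497, 0.001], [0.497, 0.868, -0.0], [-0.001, 0.0, -1.0]]
ft_force: [1.3, -0.2, -0.1]
grip_width: 0.0298
shift/0.1: [ 0.008 -0.015  0.854] turn: [0.0001 0.0007 0.002 ] pos [ 0.5051 -0.2005  0.1124] f [ 1.3 -0.2 -0.1] w 0.0298 t 17.68
[322.6282698 200.5046568] [322.56198482 205.52793281]
```

View pics/w12.png

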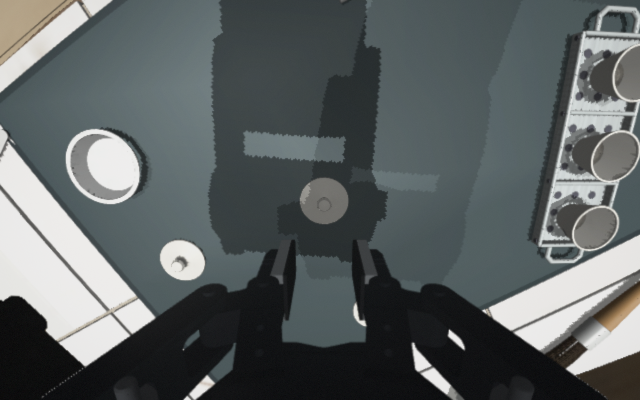

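The lid is at (324,201), within ~1 mm of the prediction. Going down to knob height.

```bash
python3 -m pendant '[[[0.01,0,0.3],[0,0,0]],[[0,0,0.3],[0,0,0]],[[0,0,0.15],[0,0,0]],[[0,0,0.08],[0,0,0]],[[0,0,0.02],[0,0,0]],[[0,0,0],[0,0,0]],[[0,0,0],[0,0,0]]]'
python3 go.py 0.5043 -0.2005 0.027
python3 - <<'E'
from h import *
w=env.get_image("scene"); cv2.imwrite("pics/s13.png",cv2.resize(w["image"][150:300,330:520,::-1],None,fx=4,fy=4))
w=env.get_image("wrist"); cv2.imwrite("pics/w13.png",w["image"][:,:,::-1])
E
```

```text
time_s: 18.6
position: [0.504, -0.201, 0.0272]
tool_rot: [[-0.867, 0.498, 0.001], [0.498, 0.867, -0.001], [-0.001, -0.0, -1.0]]
ft_force: [-0.1, -0.4, 0.2]
grip_width: 0.0298
shift/0.1: [-0.     0.006  0.002] turn: [-0.0001  0.0007  0.0013] pos [ 0.504  -0.201   0.0272] f [-0.1 -0.4  0.2] w 0.0298 t 18.6
```

View pics/s13.png

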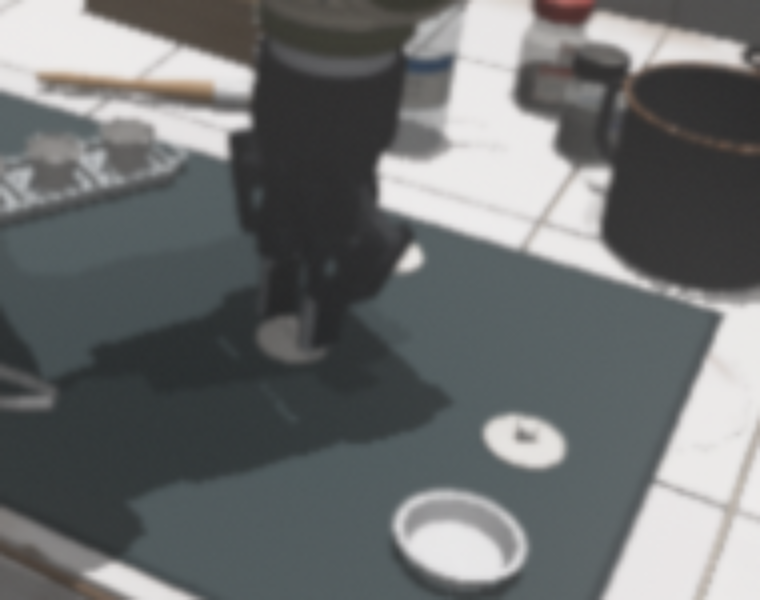

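View pics/w13.png

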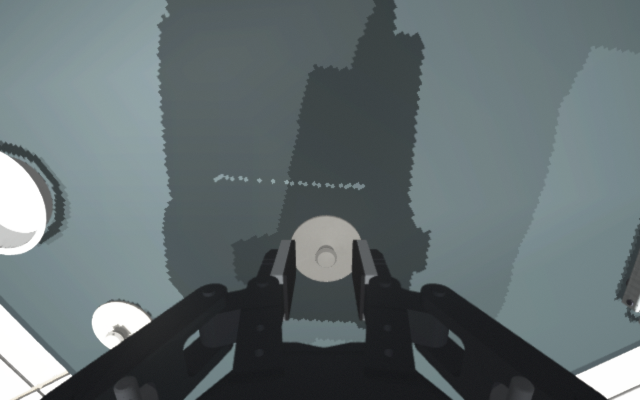

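The knob is at (326,256), between the pads. Closing.

```bash
python3 -m pendant '[[[0.015,0,0],[0,0,0]],[[0,0,0],[0,0,0]],[[0,0,0],[0,0,0]],[[0,0,0],[0,0,0]],[[0,0,0],[0,0,0]],[[0,0,0],[0,0,0]],[[0,0,0],[0,0,0]]]' -1 30
python3 -m pendant '[[[0,0,-0.1],[0,0,0]],[[0,0,-0.25],[0,0,0]],[[0,0,-0.4],[0,0,0]],[[0,0,-0.15],[0,0,0]],[[0,0,0],[0,0,0]],[[0,0,0],[0,0,0]]]'
python3 go.py 0.6158 -0.0268 0.11
python3 - <<'E'
from h import *
w=env.get_image("wrist"); cv2.imwrite("pics/w14.png",w["image"][:,:,::-1])
E
```

```text
time_s: 19.58
position: [0.5024, -0.2001, 0.0268]
tool_rot: [[-0.867, 0.498, -0.0], [0.498, 0.867, -0.0], [0.0, -0.0, -1.0]]
ft_force: [-2.6, 0.1, 6.3]
grip_width: 0.0082
time_s: 20.32
position: [0.5019, -0.1998, 0.1154]
tool_rot: [[-0.867, 0.498, -0.002], [0.498, 0.867, 0.001], [0.002, 0.0, -1.0]]
ft_force: [-0.0, 0.1, 0.0]
grip_width: 0.0082
shift/0.1: [-0.126  2.067  0.054] turn: [ 0.0001 -0.0014  0.0013] pos [ 0.5019 -0.1998  0.1154] f [-0.   0.1  0. ] w 0.0082 t 20.32
```

View pics/w14.png

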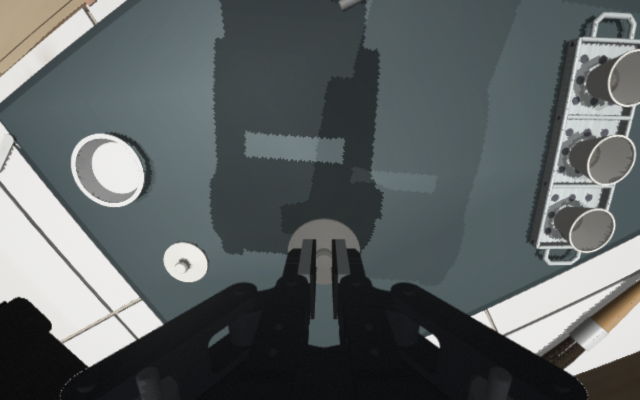

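```bash
python3 - <<'E'
from h import *
w=env.get_image("scene"); cv2.imwrite("pics/s14.png",cv2.resize(cv2.convertScaleAbs(w["image"][170:250,370:470,::-1],alpha=1.4),None,fx=7,fy=7,interpolation=cv2.INTER_CUBIC))
w=env.get_image("wrist");o=env.observe();p=o["position"]
print(proj(w,p-[0,0,.026]))
cv2.imwrite("pics/w14c.png",cv2.resize(cv2.convertScaleAbs(w["image"][200:320,250:400,::-1],alpha=1.5),None,fx=5,fy=5))
E
```

```text
[324.75156912 248.95160584]
```

View pics/s14.png

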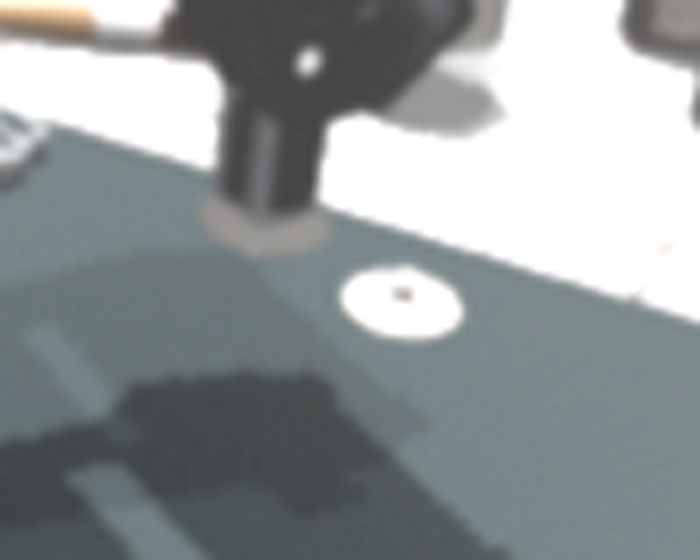

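View pics/w14c.png

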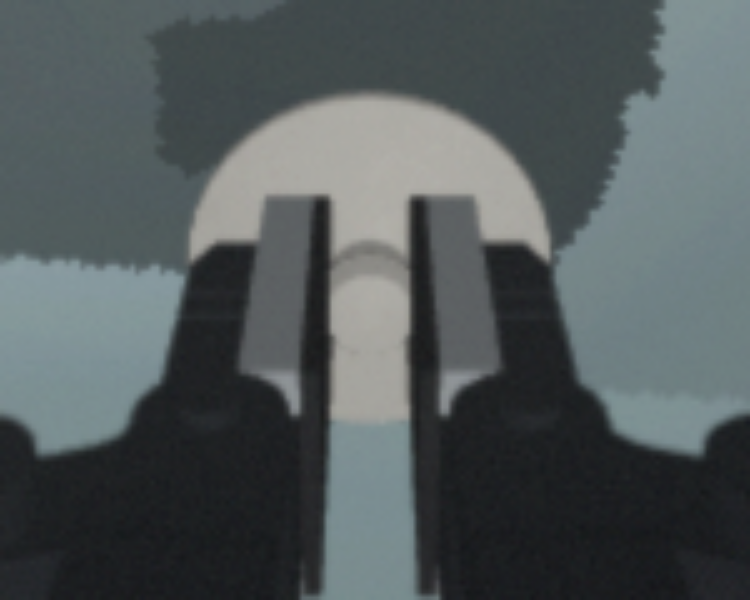

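Lid held flat (crop extents y 92–422), offset ~1.4 mm toward tool −x. Moving over crucible_1, slightly high.

```bash
python3 -m pendant '[[[-0.02,0.2,0],[0,0,0]],[[-0.02,0.4,0],[0,0,0]],[[-0.02,0.5,0],[0,0,0]],[[-0.02,0.5,0],[0,0,0]],[[-0.02,0.3,0],[0,0,0]],[[-0.01,0.167,0],[0,0,0]],[[0,0,0],[0,0,0]],[[0,0,0],[0,0,0]]]'
python3 go.py 0.6148 -0.0261 0.11
python3 - <<'E'
from h import *
w=env.get_image("wrist"); o=env.observe();p=o["position"]
print(proj(w,(p[0],p[1],.034)),proj(w,(.6158,-.0268,.034)))
cv2.imwrite("pics/w15c.png",cv2.resize(cv2.convertScaleAbs(w["image"][100:300,230:420,::-1],alpha=1.3),None,fx=3,fy=3))
E
```

```text
time_s: 21.48
position: [0.6144, -0.0273, 0.1164]
tool_rot: [[-0.867, 0.499, -0.001], [0.499, 0.867, -0.0], [0.001, -0.0, -1.0]]
ft_force: [-0.4, -0.2, 0.6]
grip_width: 0.0082
shift/0.1: [0.003 0.013 0.064] turn: [-0.0003 -0.0003  0.0007] pos [ 0.6144 -0.0273  0.1164] f [-0.4 -0.2  0.6] w 0.0082 t 21.48
[324.50722249 213.64047523] [326.14758491 214.71602459]
```

View pics/w15c.png

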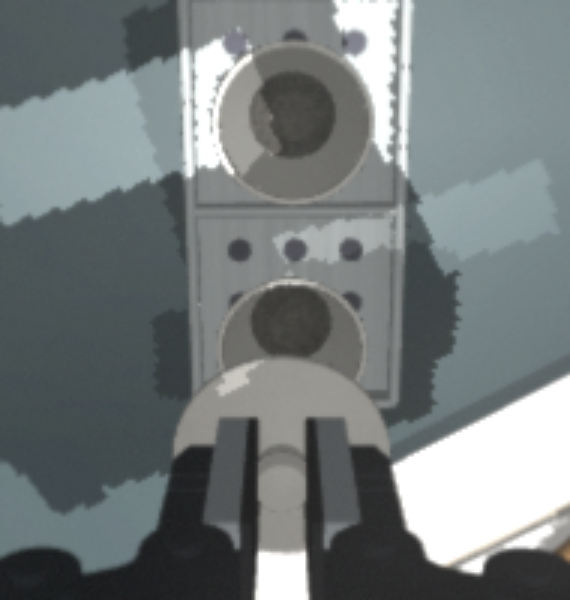

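crucible_1's rim is at about (327.5,217) in the image, so it lies at roughly (0.617,−0.027). I'll adjust and lower to just above it.

```bash
python3 go.py 0.6158 -0.0261 0.064
```

```text
shift/0.1: [-0.005  0.018  0.526] turn: [-0.0002 -0.0002  0.0005] pos [ 0.6145 -0.0274  0.1166] f [-0.  -0.   0.6] w 0.0081 t 21.52
```

```bash
python3 -m pendant '[[[-0.006,0.018,0.15],[0,0,0]],[[0,0,0.2],[0,0,0]],[[0,0,0.12],[0,0,0]],[[0,0,0.05],[0,0,0]],[[0,0,0],[0,0,0]],[[0,0,0],[0,0,0]],[[0,0,0],[0,0,0]]]'
python3 go.py 0.6158 -0.0261 0.0612
python3 - <<'E'
from h import *
w=env.get_image("wrist")
cv2.imwrite("pics/w16c.png",cv2.resize(cv2.convertScaleAbs(w["image"][100:300,230:420,::-1],alpha=1.3),None,fx=3,fy=3))
w=env.get_image("scene"); cv2.imwrite("pics/s16.png",cv2.resize(cv2.convertScaleAbs(w["image"][140:230,290:410,::-1],alpha=1.4),None,fx=6,fy=6,interpolation=cv2.INTER_CUBIC))
E
```

```text
time_s: 22.4
position: [0.6165, -0.0251, 0.0651]
tool_rot: [[-0.867, 0.498, 0.001], [0.498, 0.867, -0.0], [-0.001, 0.0, -1.0]]
ft_force: [-0.1, -0.9, -0.7]
grip_width: 0.0081
shift/0.1: [ 0.001 -0.012  0.039] turn: [0.0002 0.0005 0.0013] pos [ 0.6165 -0.0251  0.0651] f [-0.1 -0.9 -0.7] w 0.0081 t 22.4
```

View pics/w16c.png

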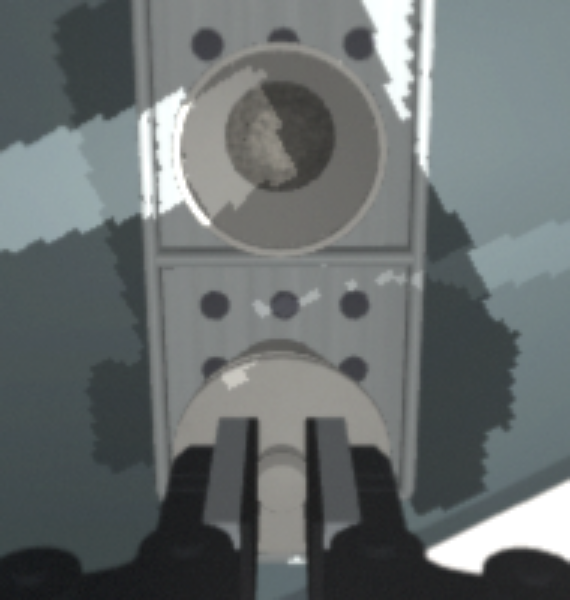

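View pics/s16.png

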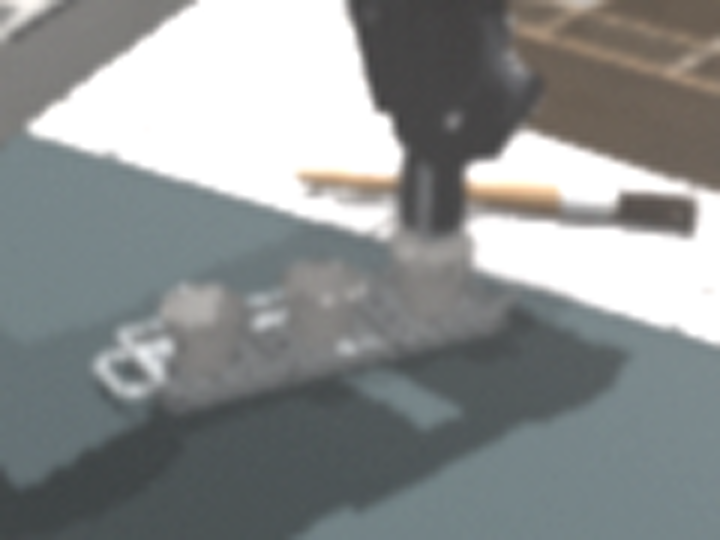

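The lid is over the rim and centred (lid at x≈282, rim bulge at x≈280). Lowering the last 4 mm.

```bash
python3 -m pendant '[[[0,-0.005,0.02],[0,0,0]],[[0,0,0.015],[0,0,0]],[[0,0,0.006],[0,0,0]],[[0,0,0],[0,0,0]],[[0,0,0],[0,0,0]]]'
python3 go.py 0.6158 -0.0261 0.0610
```

```text
time_s: 23.12
position: [0.6161, -0.0255, 0.0606]
tool_rot: [[-0.867, 0.498, 0.0], [0.498, 0.867, -0.0], [-0.0, 0.0, -1.0]]
ft_force: [-0.1, -1.0, 2.1]
grip_width: 0.0083
shift/0.1: [-0.    -0.007 -0.004] turn: [0.     0.0001 0.0013] pos [ 0.6161 -0.0255  0.0606] f [-0.1 -1.   2.1] w 0.0083 t 23.12
```

```bash
python3 -m pendant '[[[0,0,0],[0,0,0]],[[0,0,0],[0,0,0]],[[0,0,0],[0,0,0]],[[0,0,0],[0,0,0]]]' -0.3
python3 -m pendant '[[[0,0,-0.15],[0,0,0]],[[0,0,-0.4],[0,0,0]],[[0,0,-0.4],[0,0,0]],[[0,0,0],[0,0,0]],[[0,0,0],[0,0,0]]]'
python3 go.py 0.6182 -0.2135 0.12
python3 - <<'E'
from h import *
w=env.get_image("wrist"); cv2.imwrite("pics/w17.png",w["image"][:,:,::-1])
print(proj(w,(.617,-.0268,.034)))
E
```

```text
time_s: 23.62
position: [0.6161, -0.0255, 0.0605]
tool_rot: [[-0.867, 0.498, -0.0], [0.498, 0.867, 0.0], [0.0, -0.0, -1.0]]
ft_force: [0.8, 0.1, 0.6]
grip_width: 0.0299
time_s: 24.25
position: [0.6158, -0.0254, 0.1556]
tool_rot: [[-0.867, 0.498, -0.0], [0.498, 0.867, 0.0], [0.0, -0.0, -1.0]]
ft_force: [0.4, 0.2, -0.4]
grip_width: 0.0298
shift/0.1: [-0.958 -1.619  0.356] turn: [-0.     -0.0002  0.0013] pos [ 0.6158 -0.0254  0.1556] f [ 0.4  0.2 -0.4] w 0.0298 t 24.25
[323.77379069 199.78478097]
```

View pics/w17.png

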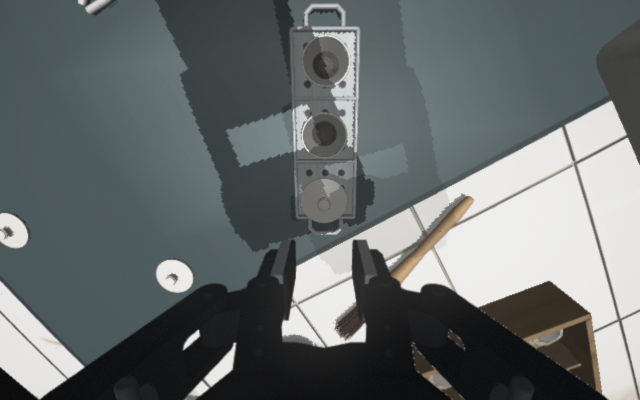

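Lid 1 sits on crucible_1 at (324,201). Now the far lid.

```bash
python3 -m pendant '[[[-0.1,-0.2,0],[0,0,0]],[[-0.2,-0.35,0],[0,0,0]],[[-0.25,-0.4,0.1],[0,0,0]],[[-0.23,-0.38,0.15],[0,0,0]],[[-0.18,-0.29,0.1],[0,0,0]],[[0,0,0],[0,0,0]],[[0,0,0],[0,0,0]]]'
python3 go.py 0.6182 -0.2135 0.027
python3 - <<'E'
from h import *
w=env.get_image("wrist"); cv2.imwrite("pics/w18.png",w["image"][:,:,::-1])
print(proj(w,(.6182,-.2135,.001)),proj(w,(.6182,-.2135,.014)))
E
```

```text
time_s: 25.18
position: [0.6183, -0.2139, 0.1202]
tool_rot: [[-0.867, 0.499, -0.001], [0.499, 0.867, 0.001], [0.001, 0.0, -1.0]]
ft_force: [-0.5, 0.5, -0.3]
grip_width: 0.0297
shift/0.1: [0.002 0.003 0.932] turn: [ 0.0001 -0.0006  0.001 ] pos [ 0.6183 -0.2139  0.1202] f [-0.5  0.5 -0.3] w 0.0297 t 25.18
[324.81487362 198.46566931] [324.86349384 203.19219262]
```

View pics/w18.png

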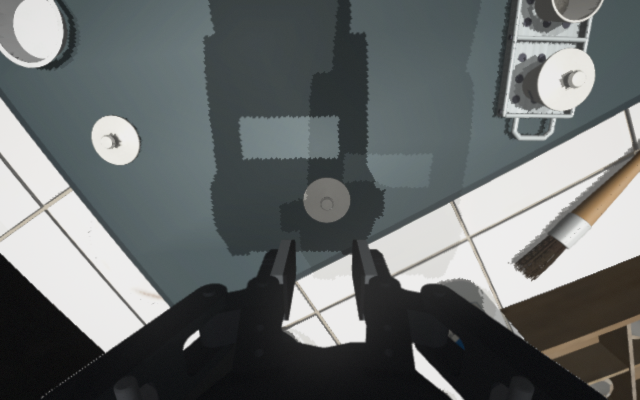

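The lid is at (326.5,199.5) and the knob at (327,203.5), so I'll add ~1.5 mm in y. Going down and closing.

```bash
python3 -m pendant '[[[-0.005,0.018,0.3],[0,0,0]],[[0,0,0.3],[0,0,0]],[[0,0,0.2],[0,0,0]],[[0,0,0.11],[0,0,0]],[[0,0,0.022],[0,0,0]],[[0,0,0],[0,0,0]],[[0,0,0],[0,0,0]]]'
python3 -m pendant '[[[0,0,0],[0,0,0]],[[0,0,0],[0,0,0]],[[0,0,0],[0,0,0]],[[0,0,0],[0,0,0]],[[0,0,0],[0,0,0]],[[0,0,0],[0,0,0]],[[0,0,0],[0,0,0]]]' -1 30
python3 -m pendant '[[[0,0,-0.1],[0,0,0]],[[0,0,-0.25],[0,0,0]],[[0,0,-0.4],[0,0,0]],[[0,0,-0.15],[0,0,0]],[[0,0,0],[0,0,0]],[[0,0,0],[0,0,0]]]'
python3 go.py 0.5692 0.0012 0.117
python3 - <<'E'
from h import *
w=env.get_image("wrist");p=env.observe()["position"]; print(proj(w,p-[0,0,.026]))
cv2.imwrite("pics/w19c.png",cv2.resize(cv2.convertScaleAbs(w["image"][200:320,250:400,::-1],alpha=1.5),None,fx=5,fy=5))
E
```

```text
time_s: 26.1
position: [0.6203, -0.2126, 0.0282]
tool_rot: [[-0.867, 0.498, 0.001], [0.498, 0.867, -0.001], [-0.001, 0.0, -1.0]]
ft_force: [-0.5, 0.6, -1.0]
grip_width: 0.03
time_s: 26.98
position: [0.6201, -0.2126, 0.0278]
tool_rot: [[-0.867, 0.498, 0.001], [0.498, 0.867, -0.0], [-0.001, 0.0, -1.0]]
ft_force: [-1.0, 1.5, 5.8]
grip_width: 0.0081
time_s: 27.72
position: [0.6193, -0.2122, 0.1157]
tool_rot: [[-0.867, 0.498, -0.002], [0.498, 0.867, 0.001], [0.003, -0.0, -1.0]]
ft_force: [0.2, -0.5, -0.3]
grip_width: 0.0076
shift/0.1: [ 1.498  1.6   -0.009] turn: [-0.     -0.0018  0.0013] pos [ 0.6193 -0.2122  0.1157] f [ 0.2 -0.5 -0.3] w 0.0076 t 27.73
[324.75792259 248.69544665]
```

View pics/w19c.png

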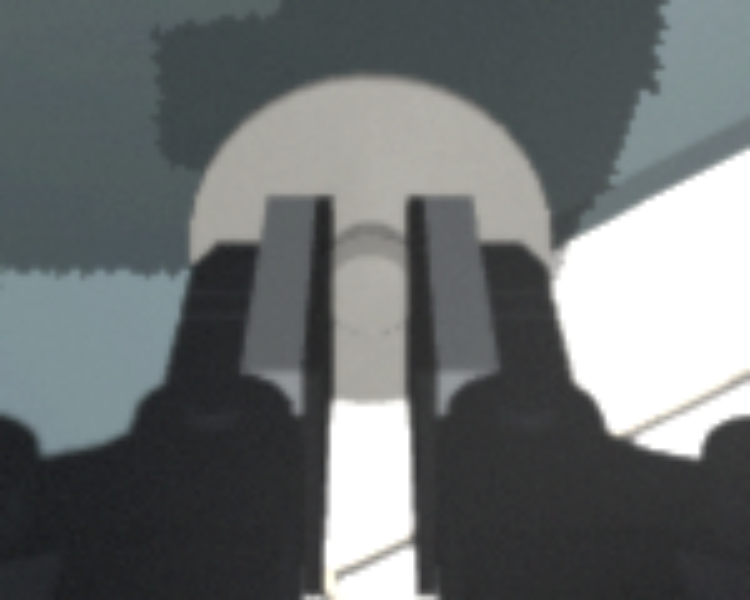

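Held flat, and centred within 1 mm. Carrying it over the middle crucible.

```bash
python3 -m pendant '[[[0.15,0.15,0],[0,0,0]],[[0.25,0.27,0],[0,0,0]],[[0.35,0.38,0],[0,0,0]],[[0.34,0.37,0],[0,0,0]],[[0.25,0.28,0],[0,0,0]],[[0.15,0.15,0],[0,0,0]],[[0,0,0],[0,0,0]],[[0,0,0],[0,0,0]]]'
python3 go.py 0.5698 0.0009 0.065
python3 - <<'E'
from h import *
w=env.get_image("wrist"); o=env.observe();p=o["position"]
print(proj(w,(p[0],p[1],.034)),proj(w,(.569,.0013,.034)))
cv2.imwrite("pics/w20c.png",cv2.resize(cv2.convertScaleAbs(w["image"][100:300,230:420,::-1],alpha=1.3),None,fx=3,fy=3))
E
```

```text
time_s: 28.78
position: [0.5708, -0.0005, 0.1171]
tool_rot: [[-0.867, 0.499, -0.0], [0.499, 0.867, -0.0], [-0.0, -0.0, -1.0]]
ft_force: [-0.1, 0.2, 0.4]
grip_width: 0.0075
shift/0.1: [0.016 0.007 0.521] turn: [-0.0002  0.0001  0.0008] pos [ 5.708e-01 -5.000e-04  1.171e-01] f [-0.1  0.2  0.4] w 0.0075 t 28.77
[324.43176225 213.3215659 ] [325.51801699 210.00241561]
```

View pics/w20c.png

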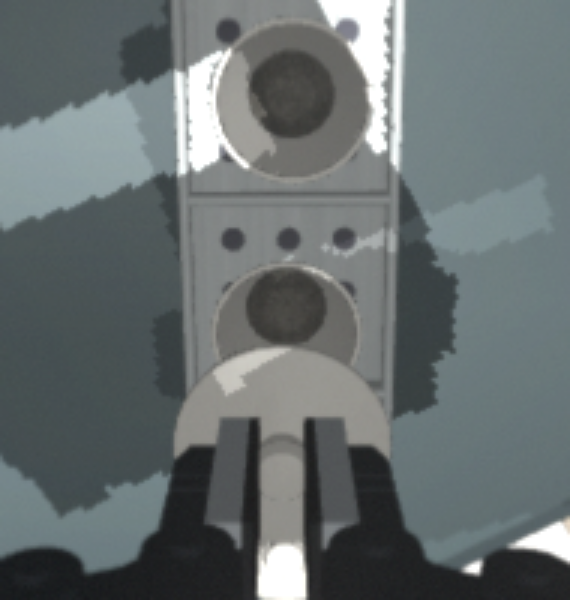

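The middle rim is centred at about (325.3,212), i.e. near (0.570,0.001). Lowering onto it.

```bash
python3 -m pendant '[[[0.007,0.008,0.15],[0,0,0]],[[0,0,0.2],[0,0,0]],[[0,0,0.12],[0,0,0]],[[0,0,0.05],[0,0,0]],[[0,0,0],[0,0,0]],[[0,0,0],[0,0,0]],[[0,0,0],[0,0,0]]]'
python3 go.py 0.5706 0.0005 0.0617
python3 - <<'E'
from h import *
w=env.get_image("wrist")
cv2.imwrite("pics/w21c.png",cv2.resize(cv2.convertScaleAbs(w["image"][100:300,230:420,::-1],alpha=1.3),None,fx=3,fy=3))
E
```

```text
time_s: 29.7
position: [0.5705, 0.0015, 0.0658]
tool_rot: [[-0.867, 0.498, 0.001], [0.498, 0.867, -0.0], [-0.001, 0.0, -1.0]]
ft_force: [-0.5, -0.3, 0.6]
grip_width: 0.0077
shift/0.1: [-0.006 -0.008  0.041] turn: [0.0002 0.0006 0.0013] pos [0.5705 0.0015 0.0658] f [-0.5 -0.3  0.6] w 0.0077 t 29.7
```

View pics/w21c.png

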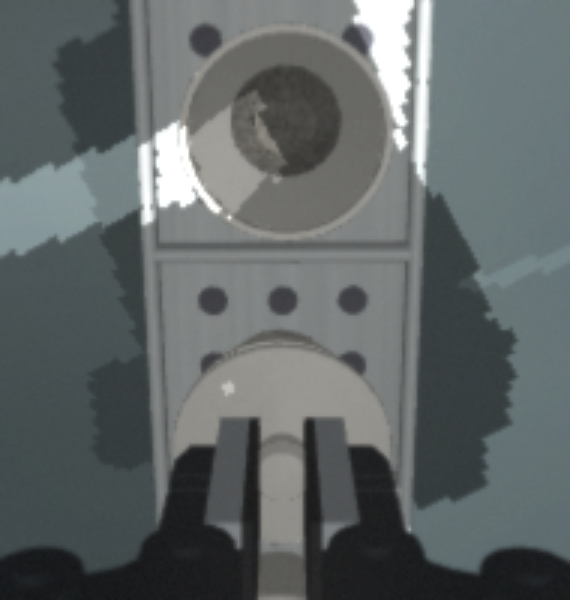

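```bash
python3 -m pendant '[[[0,-0.008,0.02],[0,0,0]],[[0,0,0.015],[0,0,0]],[[0,0,0.008],[0,0,0]],[[0,0,0],[0,0,0]],[[0,0,0],[0,0,0]]]'
python3 go.py 0.5706 0.0005 0.0617
```

```text
time_s: 30.38
position: [0.57, 0.0008, 0.0614]
tool_rot: [[-0.867, 0.498, 0.001], [0.498, 0.867, -0.0], [-0.001, 0.0, -1.0]]
ft_force: [-0.4, -0.4, 6.0]
grip_width: 0.0078
shift/0.1: [-0.006  0.    -0.003] turn: [0.0001 0.0004 0.0014] pos [0.57   0.0008 0.0614] f [-0.4 -0.4  6. ] w 0.0078 t 30.38
```

```bash
python3 -m pendant '[[[0,0,0],[0,0,0]],[[0,0,0],[0,0,0]],[[0,0,0],[0,0,0]],[[0,0,0],[0,0,0]]]' -0.3
python3 -m pendant '[[[0,0,-0.15],[0,0,0]],[[0,0,-0.4],[0,0,0]],[[0,0,-0.4],[0,0,0]],[[0,0,0],[0,0,0]],[[0,0,0],[0,0,0]]]'
python3 go.py 0.4888 -0.338 0.12
python3 - <<'E'
from h import *
w=env.get_image("wrist"); cv2.imwrite("pics/w22.png",w["image"][:,:,::-1])
for X in [(.521,.0297,.034),(.57,.0008,.034)]: print(proj(w,X))
E
```

```text
time_s: 30.88
position: [0.5698, 0.0008, 0.0609]
tool_rot: [[-0.867, 0.498, -0.0], [0.498, 0.867, 0.0], [0.0, -0.0, -1.0]]
ft_force: [0.4, 0.4, -0.6]
grip_width: 0.0301
time_s: 31.5
position: [0.5695, 0.0009, 0.156]
tool_rot: [[-0.867, 0.498, -0.0], [0.498, 0.867, 0.0], [0.0, -0.0, -1.0]]
ft_force: [-0.2, 0.1, -1.0]
grip_width: 0.0299
shift/0.1: [-0.989 -3.341  0.36 ] turn: [-0.0001 -0.0003  0.0013] pos [0.5695 0.0009 0.156 ] f [-0.2  0.1 -1. ] w 0.0299 t 31.5
[325.49907184 130.77177234]
[324.64923134 198.30620484]
```

View pics/w22.png

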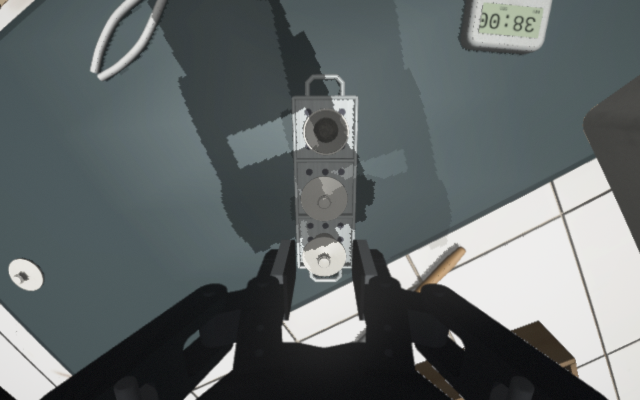

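The middle lid is on at (324,199). The near crucible at (326,131) matches the estimate. Now the right lid.

```bash
python3 -m pendant '[[[-0.07,-0.2,0],[0,0,0]],[[-0.14,-0.45,0],[0,0,0]],[[-0.15,-0.55,0],[0,0,0]],[[-0.16,-0.55,0],[0,0,0]],[[-0.16,-0.55,0.1],[0,0,0]],[[-0.15,-0.5,0.1],[0,0,0]],[[-0.1,-0.34,0.1],[0,0,0]],[[-0.06,-0.2,0.06],[0,0,0]],[[0,0,0],[0,0,0]],[[0,0,0],[0,0,0]]]'
python3 go.py 0.4888 -0.338 0.027
python3 - <<'E'
from h import *
w=env.get_image("wrist"); cv2.imwrite("pics/w23.png",w["image"][:,:,::-1])
print(proj(w,(.4888,-.338,.001)),proj(w,(.4888,-.338,.014)))
E
```

```text
time_s: 32.8
position: [0.4897, -0.3368, 0.1202]
tool_rot: [[-0.868, 0.497, -0.0], [0.497, 0.868, 0.0], [0.0, 0.0, -1.0]]
ft_force: [0.0, 0.4, 0.6]
grip_width: 0.0301
shift/0.1: [ 0.002 -0.015  0.932] turn: [ 0.0002 -0.0002  0.002 ] pos [ 0.4897 -0.3368  0.1202] f [0.  0.4 0.6] w 0.0301 t 32.8
[322.6836007  198.48211564] [322.62625383 203.21988116]
```

View pics/w23.png

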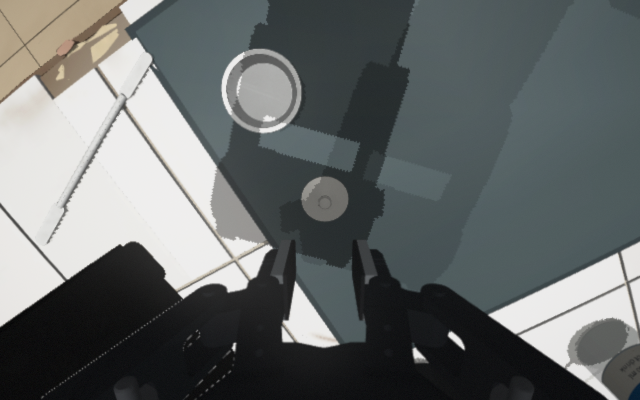

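Lid at (325,199), aligned. The dish is well clear. Going down and closing.

```bash
python3 -m pendant '[[[0.002,0,0.3],[0,0,0]],[[0,0,0.3],[0,0,0]],[[0,0,0.2],[0,0,0]],[[0,0,0.11],[0,0,0]],[[0,0,0.022],[0,0,0]],[[0,0,0],[0,0,0]],[[0,0,0],[0,0,0]]]'
python3 -m pendant '[[[0,0,0],[0,0,0]],[[0,0,0],[0,0,0]],[[0,0,0],[0,0,0]],[[0,0,0],[0,0,0]],[[0,0,0],[0,0,0]],[[0,0,0],[0,0,0]],[[0,0,0],[0,0,0]]]' -1 30
python3 -m pendant '[[[0,0,-0.1],[0,0,0]],[[0,0,-0.25],[0,0,0]],[[0,0,-0.4],[0,0,0]],[[0,0,-0.15],[0,0,0]],[[0,0,0],[0,0,0]],[[0,0,0],[0,0,0]]]'
python3 go.py 0.521 0.0297 0.117
python3 - <<'E'
from h import *
w=env.get_image("wrist");p=env.observe()["position"]; print(proj(w,p-[0,0,.026]))
cv2.imwrite("pics/w24c.png",cv2.resize(cv2.convertScaleAbs(w["image"][200:320,250:400,::-1],alpha=1.5),None,fx=5,fy=5))
E
```

```text
time_s: 33.72
position: [0.4894, -0.3382, 0.0276]
tool_rot: [[-0.867, 0.498, 0.001], [0.498, 0.867, -0.001], [-0.001, -0.0, -1.0]]
ft_force: [0.1, -0.3, -0.1]
grip_width: 0.0297
time_s: 34.6
position: [0.4893, -0.3382, 0.0273]
tool_rot: [[-0.867, 0.498, 0.001], [0.498, 0.867, -0.001], [-0.001, -0.0, -1.0]]
ft_force: [-1.1, 1.1, 6.1]
grip_width: 0.0081
time_s: 35.35
position: [0.4887, -0.3375, 0.1154]
tool_rot: [[-0.867, 0.498, -0.002], [0.498, 0.867, 0.002], [0.002, 0.001, -1.0]]
ft_force: [-0.6, -0.5, 0.7]
grip_width: 0.008
shift/0.1: [ 1.549  3.345 -0.01 ] turn: [ 0.0005 -0.0015  0.0013] pos [ 0.4887 -0.3375  0.1154] f [-0.6 -0.5  0.7] w 0.008 t 35.35
[324.68860079 248.62023179]
```

View pics/w24c.png

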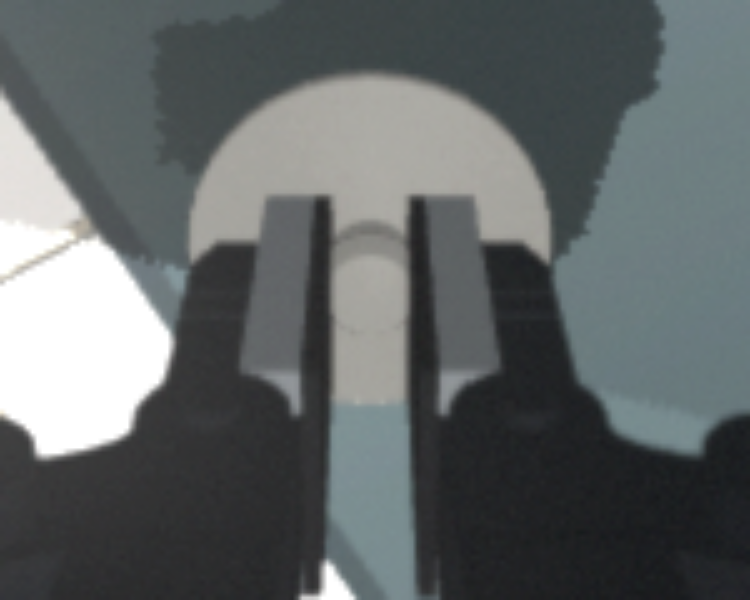

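```bash
python3 -m pendant '[[[0.09,0.2,0],[0,0,0]],[[0.2,0.4,0],[0,0,0]],[[0.25,0.55,0],[0,0,0]],[[0.25,0.55,0],[0,0,0]],[[0.25,0.55,0],[0,0,0]],[[0.22,0.5,0],[0,0,0]],[[0.18,0.38,0],[0,0,0]],[[0.1,0.215,0],[0,0,0]],[[0,0,0],[0,0,0]],[[0,0,0],[0,0,0]]]'
python3 go.py 0.5216 0.0294 0.065
python3 - <<'E'
from h import *
w=env.get_image("wrist"); o=env.observe();p=o["position"]
print(proj(w,(p[0],p[1],.034)),proj(w,(.521,.0297,.034)))
cv2.imwrite("pics/w25c.png",cv2.resize(cv2.convertScaleAbs(w["image"][100:300,230:420,::-1],alpha=1.3),None,fx=3,fy=3))
E
```

```text
time_s: 36.65
position: [0.5219, 0.0286, 0.1165]
tool_rot: [[-0.867, 0.498, -0.001], [0.498, 0.867, -0.0], [0.001, -0.0, -1.0]]
ft_force: [-0.2, -0.1, -0.5]
grip_width: 0.0081
shift/0.1: [0.006 0.005 0.515] turn: [-0.0002 -0.0004  0.0014] pos [0.5219 0.0286 0.1165] f [-0.2 -0.1 -0.5] w 0.0081 t 36.65
[324.24458569 213.89159015] [325.25122032 211.88146098]
```

View pics/w25c.png

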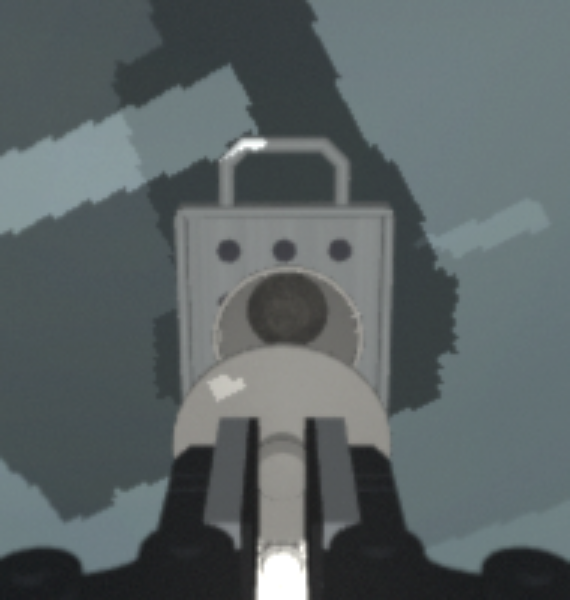

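The rim is at about (325.8,213.3), well aligned. Lowering.

```bash
python3 -m pendant '[[[0,0.004,0.15],[0,0,0]],[[0,0,0.2],[0,0,0]],[[0,0,0.12],[0,0,0]],[[0,0,0.05],[0,0,0]],[[0,0,0],[0,0,0]],[[0,0,0],[0,0,0]],[[0,0,0],[0,0,0]]]'
python3 go.py 0.5224 0.0293 0.0612
python3 - <<'E'
from h import *
w=env.get_image("wrist")
cv2.imwrite("pics/w26c.png",cv2.resize(cv2.convertScaleAbs(w["image"][100:300,230:420,::-1],alpha=1.3),None,fx=3,fy=3))
E
```

```text
time_s: 37.58
position: [0.5226, 0.0291, 0.0652]
tool_rot: [[-0.867, 0.498, 0.001], [0.498, 0.867, -0.0], [-0.001, 0.0, -1.0]]
ft_force: [-0.1, 0.2, 0.0]
grip_width: 0.0088
shift/0.1: [0.003 0.001 0.04 ] turn: [0.0002 0.0005 0.0013] pos [0.5226 0.0291 0.0652] f [-0.1  0.2  0. ] w 0.0088 t 37.58
```

View pics/w26c.png

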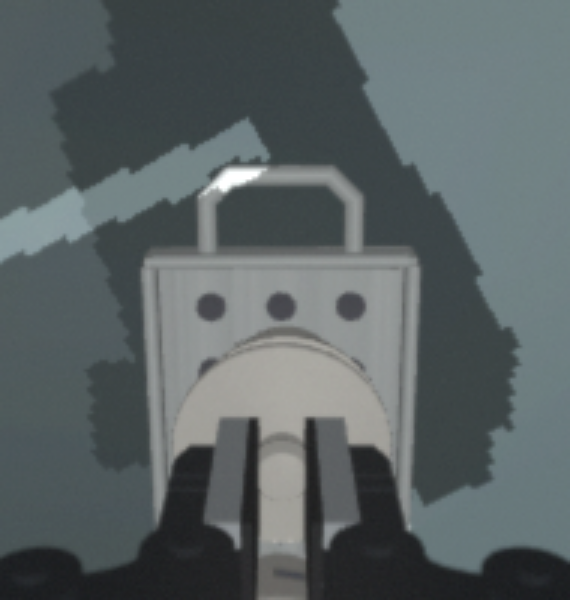

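```bash
python3 -m pendant '[[[0,0,0.02],[0,0,0]],[[0,0,0.015],[0,0,0]],[[0,0,0.006],[0,0,0]],[[0,0,0],[0,0,0]],[[0,0,0],[0,0,0]]]'
python3 go.py 0.5224 0.0293 0.0612
```

```text
time_s: 38.25
position: [0.5225, 0.0291, 0.0609]
tool_rot: [[-0.867, 0.498, 0.0], [0.498, 0.867, -0.0], [-0.0, 0.0, -1.0]]
ft_force: [-0.9, -0.8, 3.7]
grip_width: 0.008
shift/0.1: [ 0.002  0.001 -0.003] turn: [0.0001 0.0002 0.0013] pos [0.5225 0.0291 0.0609] f [-0.9 -0.8  3.7] w 0.008 t 38.25
```

Contact reads 3.7 N. Releasing, rising, then backing off so the top camera can see.

```bash
python3 -m pendant '[[[0,0,0],[0,0,0]],[[0,0,0],[0,0,0]],[[0,0,0],[0,0,0]],[[0,0,0],[0,0,0]]]' -0.3
python3 -m pendant '[[[0,0,-0.15],[0,0,0]],[[0,0,-0.4],[0,0,0]],[[0,0,-0.5],[0,0,0]],[[0,0,-0.5],[0,0,0]],[[-0.2,-0.2,0],[0,0,0]],[[-0.3,-0.4,0],[0,0,0]],[[0,-0.5,0],[0,0,0]],[[0,-0.5,0],[0,0,0]],[[0,-0.4,0],[0,0,0]],[[0,-0.2,0],[0,0,0]],[[0,0,0],[0,0,0]],[[0,0,0],[0,0,0]]]'
python3 go.py 0.5 -0.2 0.2
python3 - <<'E'
from h import *
t=env.get_image("top"); cv2.imwrite("pics/t27.png",cv2.resize(t["image"][120:280,170:490,::-1],None,fx=2.4,fy=2.4))
cv2.imwrite("pics/t27c.png",cv2.resize(t["image"][130:220,290:370,::-1],None,fx=6,fy=6,interpolation=cv2.INTER_CUBIC))
s=env.get_image("scene"); cv2.imwrite("pics/s27.png",cv2.resize(s["image"][150:240,290:400,::-1],None,fx=6,fy=6,interpolation=cv2.INTER_CUBIC))
w=env.get_image("wrist"); cv2.imwrite("pics/w27.png",w["image"][:,:,::-1])
E
```

```text
time_s: 38.75
position: [0.5224, 0.0291, 0.0606]
tool_rot: [[-0.867, 0.498, -0.0], [0.498, 0.867, 0.0], [0.0, -0.0, -1.0]]
ft_force: [0.1, -0.2, -0.6]
grip_width: 0.0298
time_s: 40.25
position: [0.4565, -0.186, 0.2163]
tool_rot: [[-0.867, 0.498, 0.001], [0.498, 0.867, -0.0], [-0.001, 0.0, -1.0]]
ft_force: [-0.7, 1.3, -0.2]
grip_width: 0.03
shift/0.1: [-0.447  0.095  0.163] turn: [0.0001 0.0004 0.0016] pos [ 0.4565 -0.186   0.2163] f [-0.7  1.3 -0.2] w 0.03 t 40.25
```

View pics/t27.png

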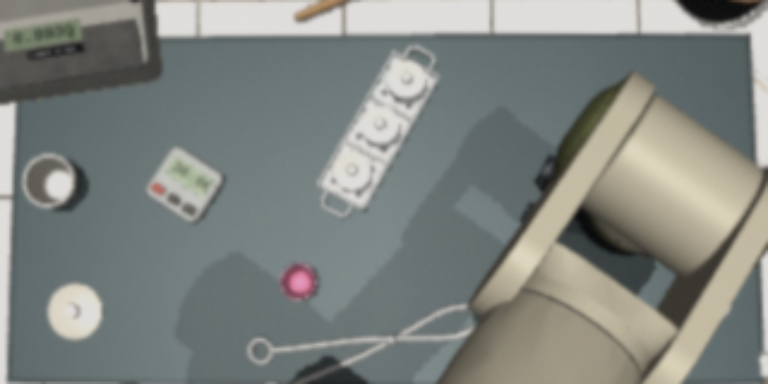

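View pics/t27c.png

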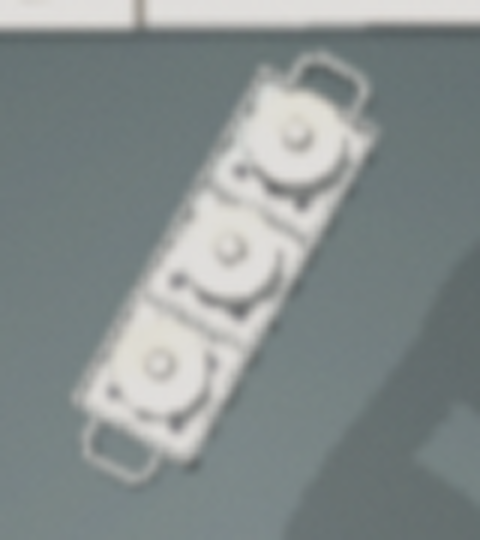

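View pics/s27.png

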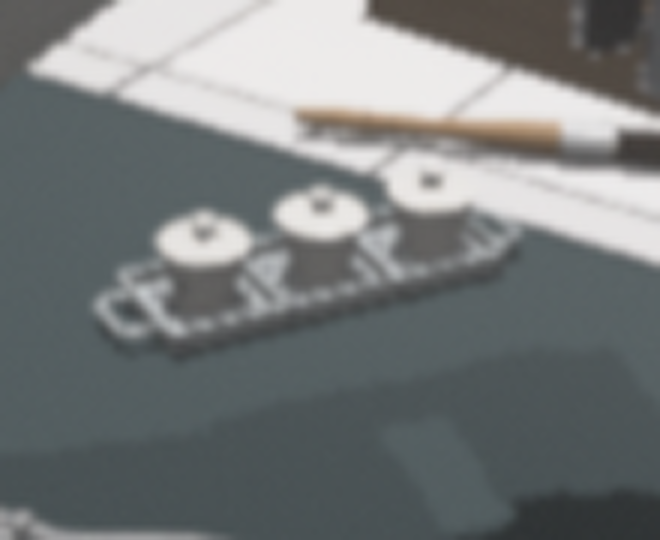

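View pics/w27.png

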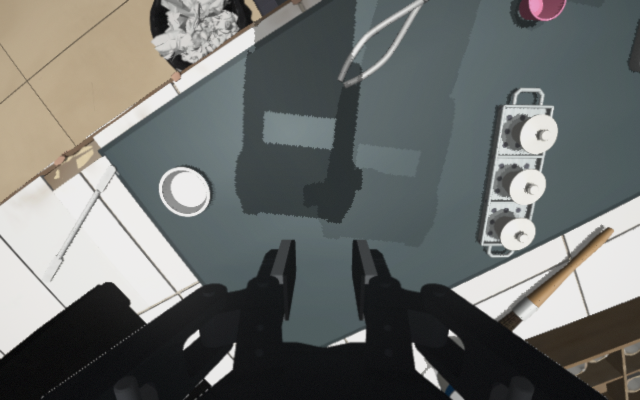

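All three lids sit flat on their crucibles: top-crop knobs at (160,365), (232,248) and (297,137), with level lids in the scene view. The large crucible, large lid and dish haven't moved. I'll put a number on this, then hand in.

```bash
python3 - <<'E'
from h import *
t=env.get_image("top"); w=env.get_image("wrist")
A=lambda x,y:((x+.5)/6-.5+290,(y+.5)/6-.5+130)
for n,p,c in [("near",(160,365),(.5219,.0296)),("mid",(232,248),(.570,.0008)),("c1",(297,137),(.617,-.0268))]:
    q=plane(t,A(*p),.048); print(n,q[:2].round(4),"vs rim",c, (1e3*(q[:2]-c)).round(1),"mm")
B=lambda x,y:(x/2.4+170,y/2.4+120)
print("LL",plane(t,B(75,311),.003)[:2],"LC",plane(t,B(49,181),.042)[:2],"dish",plane(w,(185,191),.013)[:2])
o=env.observe(); print(o["time_s"],abs(o["qvel"]).max())
env.close_job()
E
```

```text
near [0.5196 0.0288] vs rim (0.5219, 0.0296) [-2.3 -0.8] mm
mid [ 5.675e-01 -5.000e-04] vs rim (0.57, 0.0008) [-2.5 -1.3] mm
c1 [ 0.6134 -0.0272] vs rim (0.617, -0.0268) [-3.6 -0.4] mm
LL [0.37524981 0.32387243] LC [0.50954943 0.34331317] dish [ 0.39158277 -0.33265325]
40.5 0.2978755410687052
the job is handed in; nothing more can be done
```

The job is done and handed in at 40.5 s of the 118 s allowed. I stood the two small crucibles from the mat in the near and middle cells, then set the three small lids on all three crucibles by their knobs. Every grasp and placing worked first time, and contact when setting down read 2–7 N.

- **Lids and crucibles:** the last top and scene views show three upright crucibles with flat, centred lids, and the gripper was well clear.
- **A small disagreement:** the top camera puts the lids 2.4–3.6 mm from the rim centres I measured with the wrist camera. All three are off the same way, and the top camera also put the uncovered crucible_1 about 3 mm the same way. So I take this as calibration error between the cameras rather than off-centre lids. Either way it is within the 8 mm limit.
- **Things to leave alone:** the large crucible, large lid and weighing dish measured within about 2 mm of where they started, which is within measurement error.

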